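Lower the fruit stand, fill it and fold it down

ROBOT

A 6-joint arm with a two-finger parallel gripper is mounted at the origin on the work surface; the furniture and walls round the work are solid. World frame = base frame: x ahead of the robot, y to its left, z up, the work surface at z = 0. Lengths are in m, angles in rad, forces in N, time in s.
With the tool pointing down it reaches from about 0.2 to 0.875 m from the base axis. Payload 3.4 kg.
Tool frame: the origin (TCP) lies between the finger pads; the fingertips stand 25 mm ahead of it and the grasp point (between the pads) lies 6 mm ahead of it (r.nose_length is the z of the fingertips in the tool frame, in m); z points along the fingers, x is the direction in which the jaws open and shut, and the axes are right-handed (so a half turn about z gives the same grasp; the last joint's range is limited). The gripper opens to 94 mm and grips with 3 to 60 N. Pads are 16 mm wide; open, the fingers measure 119 mm over their backs; the gripper's body (75 mm by 177 mm) begins 78 mm behind the grasp point.
Start: joints at [1.045, 0.276, 1.505, -0, 1.361, -0.121], TCP at [0.226, 0.529, 0.23] pointing down, gripper open.
Joint ranges: [-2.89, 2.89], [-0.75, 2.08], [0.22, 2.7], [-1.18, 4.32], [0.11, 2.71], [-2.7, 2.7]. Speed limits (rad/s): [2.57, 2.57, 3.14, 3.14, 3.14, 3.14].

INTERFACE

Orientations are given as a unit quaternion [w, x, y, z].
In Python, from plant import r, gripper_to, inverse_kinematics, vision, models, telemetry gives the robot as it stands. Calls block until the motion is done:
- r.move_to(position, orientation): joint-space move of the TCP to a pose.
- r.move_l(position, rot=None, vel=0.15, guard=None): straight line of the TCP; rot=None keeps the orientation; vel is the mean speed in m/s. With guard (N) it stops when the force on the tool has changed by that much, and returns True; else False.
- r.movej(angles): joint-space move.
- gripper_to(opening, f_grip=None): finger opening in m; f_grip is the grip in N (None keeps the last); returns when the fingers have stopped.
- r.hold(seconds).
- inverse_kinematics(position, orientation): joint angles nearest the present ones, or None.
- vision.snapshot(name): name is "side" or "top"; returns the picture (420x560x3 uint8, red, green, blue); there is no depth.
- vision.get_calibration(name): a dict with "fx", "fy", "cx", "cy" (pixels), "position" and "orientation" of the camera in the world. Camera axes: x right, y down, z forward; pixel columns grow to the right and rows downward; lengths in m; the calibration is good to about 2 mm. A picture is of the moment at which its call begins. get_calibration takes no time and is no camera call.
A pose or a line that the arm cannot do raises r.PlanningError and nothing moves.
- r.sign_off(): hands the job in, once; it reports no verdict.
Trained networks look in the newest picture that a camera, given by its name, has taken for a name from the list of things; names that differ only in an ending like _2 or _b are one class to them, and where a whole thing is asked for, a point or a joint stands for the part that bears it (a point fixed in the world has none). Each returns a list of dicts, best first, with "score" (0 to 1); they miss things now and then, are a little off and sometimes report something else, mostly with a low value. They report only what shows in the picture. A call takes as long as a camera call. They do not tell look-alikes from the thing itself.
- models.boxes_of(thing, camera): "at" ([x, y, z] in m, in world coordinates, good to about 4 mm: the middle of the surface that is visible of it).
- models.regions_of(thing, camera): "pixels" (420x560 bool, what is visible of it).
- models.mark_of(thing, camera): "at" ([x, y, z] in m, in world coordinates, good to about 4 mm: a listed point, or the origin of a listed thing).
Readings, each from a call of its own:
- telemetry.current_t(): time.
- telemetry.current_joints(): joint angles.
- telemetry.current_dq(): joint speeds.
- telemetry.current_joint_efforts(): joint torques, N m.
- telemetry.current_ee_pos(): TCP position.
- telemetry.current_tool_rot(): TCP orientation.
- telemetry.current_wrist_force(): force on the tool from outside, world axes, zero at the start.
- telemetry.current_torque(): the same for the moment, N m.
- telemetry.current_opening(): finger opening in m.
Only numpy, scipy, OpenCV 4.12 (cv2) and the standard library are available. Lean on these libraries where they do the work, as an engineer would, in place of code of your own. Each camera call takes 0.05 s, during which the arm holds its last target.

TASK

Squeeze the sprung button on the fruit stand's head and lower its empty tray by one hole, so that it clicks into the middle hole. Then fill the tray: tip the walnuts out of the mug into it, stand the empty mug upright on the worktop again, and lay every loose lemon in the tray. When all the nuts and lemons are in, squeeze the button again and lower the loaded tray to the lowest hole, clicked in, and leave the other kitchen things where they are.

Things in the scene. Friction and masses are not known exactly. Their poses are not given: they have to be found in the camera images.
- stand: Fruit stand, fixed to the worktop: a dark wood base plate 250 x 190 x 14 mm and an upright steel pole with holes. Origin on the worktop, on the pole's axis; the plate and the tray reach from it towards -x. Over the pole slides a dark sleeve, 35 mm across, that carries the tray low down and a black head on its top; the three move as one, straight up and down.
- tray (a joint): Height of the stand's tray above its lowest hole, m: 0.080 top hole (start), 0.040 middle, 0.000 lowest, each with 2 mm of play either way; stops at -0.004 and 0.084. A stiff sliding fit (about 10 N) keeps even the loaded tray where it is left. Unless the button is pressed a tooth locks the sleeve in a hole; let go between holes, it springs into the next hole it meets.
- button (a joint): Travel of the sprung button, m: 0 fully out (tooth in a hole), 0.006 fully in (about 8.5 N; 4.2 N at the start of travel). The sleeve is free to slide once it is past 0.0045; let go between two holes it reads about 0.004.
- head (a point): Centre of the stand's black head, 34 x 34 mm across, 45 mm tall, on the pole's axis. Axes of the stand: z up, -x towards the tray. The steel button, 20 mm wide and 24 mm high, stands out 9 mm from the middle of the head's -y face and is pressed towards +y: squeeze head and button between the fingers along y (43 mm across, 37 mm when pressed).
- tray_mid (a point): Centre of the upper side of the tray's floor, axes as for the head: 125 mm from the pole's axis on its -x side, 132 mm below the head's centre. The pale wooden tray is 178 mm (x) by 208 mm (y) inside; its 6 mm walls stand 43 mm above the floor. The floor is 36 mm above the worktop at the lowest hole, 76 mm at the middle one, 116 mm at the top.
- mug_mid (a point): Centre of the mug's body, half-way up (46 mm above its underside), on the axis of its bowl. Green and white mug, 93 mm tall, 92 mm across the rim, about 70 mm at the foot, 4 to 6 mm walls, 0.24 kg, one or two walnuts inside. z along the mug's axis, to its mouth; the handle is on the -y side.
- mug_mouth (a point): Centre of the mug's mouth, at rim height.
- mug_handle (a point): Centre of the upright outer bar of the mug's handle, 13 mm wide (along the mug's x) and 13 mm deep (y), from 30 to 75 mm above the mug's underside; its upper arm, at 66 to 83 mm, curves in to the body and widens to 29 mm there. The point is 60 mm above the underside and 73 mm from the mug's axis, 27 mm outside the rim. Axes as for the mug.
- lemon_0_mid (a point): Centre of a lemon, 71 mm long (x) and 53 x 51 mm thick, 85 g, lying on the worktop at the start. Two or three lemons are present.
- lemon_1_mid (a point): Centre of a lemon, 71 mm long (x) and 53 x 51 mm thick, 85 g, lying on the worktop at the start. Two or three lemons are present.
- lemon_2_mid (a point): Centre of a lemon, 71 mm long (x) and 53 x 51 mm thick, 85 g, lying on the worktop at the start. Two or three lemons are present.
- walnut_0_mid (a point): Centre of a whole walnut in its shell, a ball 40 mm across, 30 g, in the mug at the start. One or two walnuts are present.
- walnut_1_mid (a point): Centre of a whole walnut in its shell, a ball 40 mm across, 30 g, in the mug at the start. One or two walnuts are present.
- spice: Spice jar with a green cap, 46 mm across, 106 mm tall; origin at the centre of its underside. A bystander: leave it where it is.
- jam: Jam jar, 72 mm across, 102 mm tall; origin at the centre of its underside. A bystander: leave it where it is.
Things that resemble listed ones, but are neither listed nor needed, are in the scene too. Leave any blue or purple look-alike of the part that bears lemon_2_mid alone.

How it is judged:
By the outcome, as a careful person would: the job done as asked, in the order asked, and still so for the second after the job is handed in, with the robot touching nothing.
Of walnut_1, lemon_0, lemon_1, lemon_2 only 3 to 4 are there at a start; the rules pass over those that are not, and their reading is None.
At some moment in a run one of lemon_0, lemon_1, lemon_2 may be knocked a few centimetres aside while the robot is not near it.
It also fails if it takes over 210 s, if anything falls off the work surface, if the arm or the gripper's body presses on something with over 40 N, if the wrist force passes 120 N, or if a joint passes its speed limit or range.

## Working session

There is one attempt and no reset: what is moved stays moved. The work goes in short steps, each a Python script; the robot and the scene stay as the last script left them, time stands still between calls to the robot, and variables do not carry over. Pictures are saved under pics/ and viewed, and the job is handed in when it is done.

```bash
ls; mkdir -p pics
python3 - <<'E'
from plant import r,vision,models,telemetry
import cv2
for c in("side","top"):
    im=vision.snapshot(c); cv2.imwrite(f"pics/a_{c}.png",im[:,:,::-1])
    k=vision.get_calibration(c); print(c,k)
    for t in["stand","head","tray_mid","mug_mid","mug_mouth","mug_handle","lemon_0_mid","walnut_0_mid","spice","jam"]:
        for d in models.mark_of(t,c)[:5]: print(t,[round(float(v),3) for v in d["at"]],round(d["score"],2))
print(telemetry.current_t())
E
```

```text
pics
side {'fx': 395.8341958695965, 'fy': 395.8341958695965, 'cx': 280.64113728090086, 'cy': 205.41633633367195, 'position': array([ 1.39248633, -0.34876894,  0.97848659]), 'orientation': array([-0.29382132,  0.70388884,  0.59629438, -0.25028492])}
stand [0.633, 0.133, -0.002] 0.95
head [0.63, 0.13, 0.246] 0.82
tray_mid [0.507, 0.143, 0.117] 0.83
mug_mid [0.625, -0.214, 0.047] 0.79
mug_mid [0.601, -0.342, 0.022] 0.38
mug_mouth [0.624, -0.208, 0.093] 0.88
walnut_0_mid [0.629, 0.133, 0.249] 0.35
spice [0.359, -0.089, 0.001] 0.84
top {'fx': 434.3418598206271, 'fy': 434.3418598206271, 'cx': 281.90197656123877, 'cy': 209.80818225188764, 'position': array([ 0.45262839, -0.20397503,  1.20772771]), 'orientation': array([ 0.02784531, -0.70239281,  0.71046426, -0.03330921])}
stand [0.628, 0.13, -0.003] 0.96
head [0.632, 0.132, 0.248] 0.76
tray_mid [0.618, -0.203, 0.027] 0.69
tray_mid [0.623, -0.21, 0.046] 0.35
mug_mid [0.625, -0.208, 0.043] 0.74
mug_mouth [0.621, -0.208, 0.094] 0.61
mug_mouth [0.623, -0.208, 0.047] 0.59
mug_handle [0.584, -0.145, 0.064] 0.62
lemon_0_mid [0.448, -0.342, 0.025] 0.65
walnut_0_mid [0.616, -0.201, 0.023] 0.57
spice [0.359, -0.09, 0.001] 0.53
jam [0.334, 0.167, 0.003] 0.55
1.1
```

View pics/a_side.png

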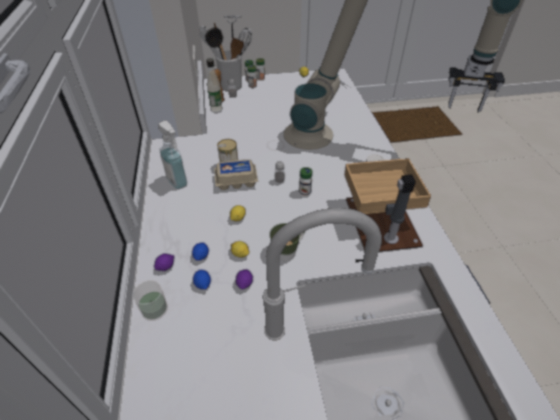

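View pics/a_top.png

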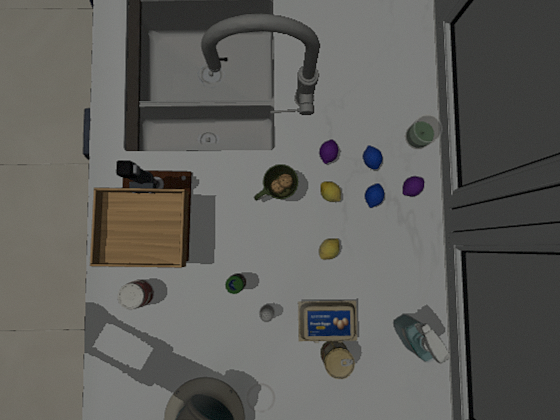

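The top view shows the stand with its head at (135,170) and the tray at (140,227). The green mug is at (280,183) with its handle at the lower left, and it seems to hold two walnuts. There are yellow lemons at (331,191) and (330,248), and blue or purple look-alikes around (330–415,150–195). Something yellow also lies far back in the side view at (304,71), so I'll check that next.

```bash
cat > h.py <<'E'
from plant import r,gripper_to,inverse_kinematics,vision,models,telemetry as T
import numpy as np,cv2
from scipy.spatial.transform import Rotation as R
def cal(c):
    k=vision.get_calibration(c); q=k["orientation"]; M=R.from_quat([q[1],q[2],q[3],q[0]]).as_matrix()
    return k,M
def ray(c,u,v,z):
    k,M=cal(c); d=M@np.array([(u-k["cx"])/k["fx"],(v-k["cy"])/k["fy"],1]); p=k["position"]; return p+d*(z-p[2])/d[2]
def proj(c,P):
    k,M=cal(c); q=M.T@(np.array(P)-k["position"]); return np.array([k["fx"]*q[0]/q[2]+k["cx"],k["fy"]*q[1]/q[2]+k["cy"]])
def snap(c,n=None,crop=None,s=3):
    im=vision.snapshot(c)
    if n:
        o=im[:,:,::-1]
        if crop: x0,y0,x1,y1=crop; o=cv2.resize(o[y0:y1,x0:x1],None,fx=s,fy=s,interpolation=cv2.INTER_CUBIC)
        cv2.imwrite(f"pics/{n}.png",o)
    return im
def q(Rm):
    a=R.from_matrix(Rm).as_quat(); return np.array([a[3],a[0],a[1],a[2]])
def down(yaw,tilt=None):
    # jaw axis x at yaw, z down
    x=np.array([np.cos(yaw),np.sin(yaw),0]); z=np.array([0,0,-1.]); return q(np.c_[x,np.cross(z,x),z])
def yellow(im):
    h=cv2.cvtColor(im,cv2.COLOR_RGB2HSV); m=((h[...,0]>20)&(h[...,0]<34)&(h[...,1]>140)&(h[...,2]>80)).astype(np.uint8)
    n,l,s,c=cv2.connectedComponentsWithStats(m); out=[]
    for i in range(1,n):
        if s[i,4]>30:
            yx=np.argwhere(l==i).astype(float); xy=yx[:,::-1]; w,V=np.linalg.eigh(np.cov(xy.T)); out.append((c[i],s[i,4],V[:,1],np.sqrt(w)))
    return out
E
python3 - <<'E'
from h import *
for c,b in(("top",(230,120,430,270)),("side",(100,40,400,300))):
    im=snap(c,"b_"+c,b,4 if c=="top" else 2.6)
    for C,a,v,w in yellow(im):
        p=ray(c,*C,0.025); p2=ray(c,*(C+5*v),0.025); d=p2-p; print(c,C.round(),a,p.round(3),np.degrees(np.arctan2(d[1],d[0])).round(),w.round(1))
    for d in models.boxes_of("lemon_0_mid",c)[:8]: print(np.round(d["at"],3),d["score"])
    for d in models.regions_of("lemon_0_mid",c)[:8]: print(np.argwhere(d["pixels"]).mean(0).round(),d["pixels"].sum(),d["score"])
    for t in("walnut_0_mid",):
      for d in models.boxes_of(t,c)[:8]: print(t,np.round(d["at"],3),d["score"])
E
```

```text
top [330. 190.] 219 [ 0.609 -0.345  0.025] 54.0 [3.7 5. ]
top [330. 248.] 174 [ 0.448 -0.344  0.025] 147.0 [2.8 5.6]
walnut_0_mid [ 0.617 -0.196  0.04 ] 0.63
side [304.  71.] 37 [-0.531  0.091  0.025] -15.0 [1.6 1.9]
side [237. 213.] 140 [ 0.449 -0.343  0.025] -35.0 [3.  3.7]
side [239. 249.] 177 [ 0.606 -0.349  0.025] -125.0 [3.4 4.2]
[244. 286.] 430 0.34
```

View pics/b_side.png

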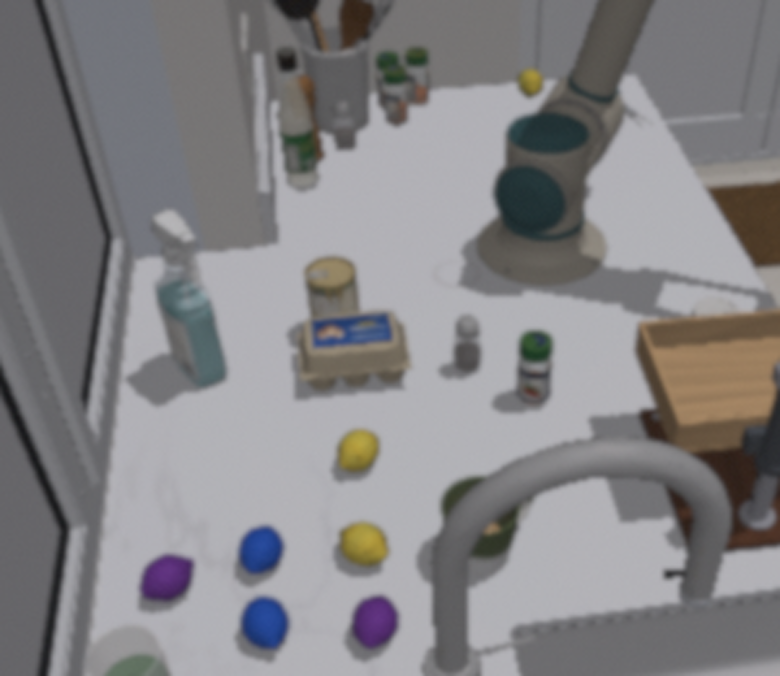

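View pics/b_top.png

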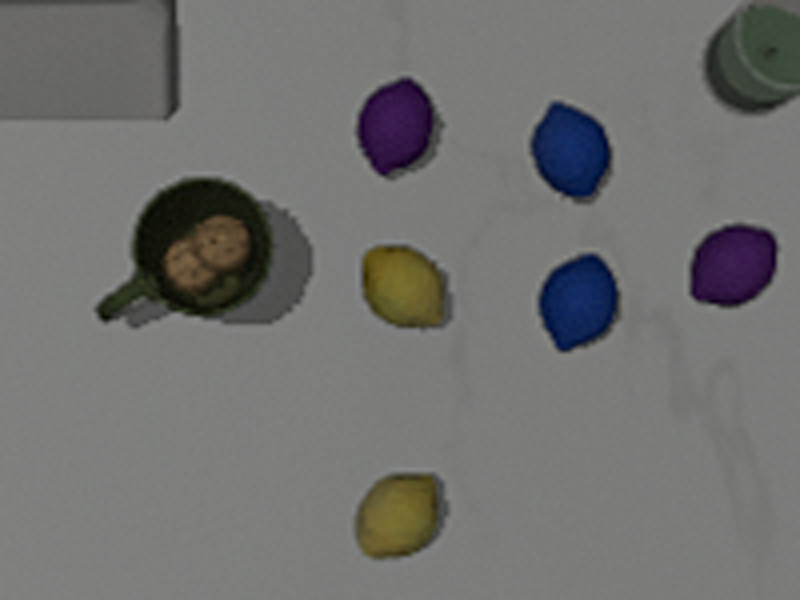

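Run:
```python
from h import *
snap("side","c1",(270,40,350,100),9)
print(ray("side",304,76,0), ray("side",304,66,0.05), ray("side",299,71,.025),ray("side",309,71,.025))
```

```text
[-0.52442621  0.09186982  0.        ] [-0.53495728  0.09205846  0.05      ] [-0.53444601  0.06625363  0.025     ] [-0.52568208  0.11782766  0.025     ]
```

View pics/c1.png

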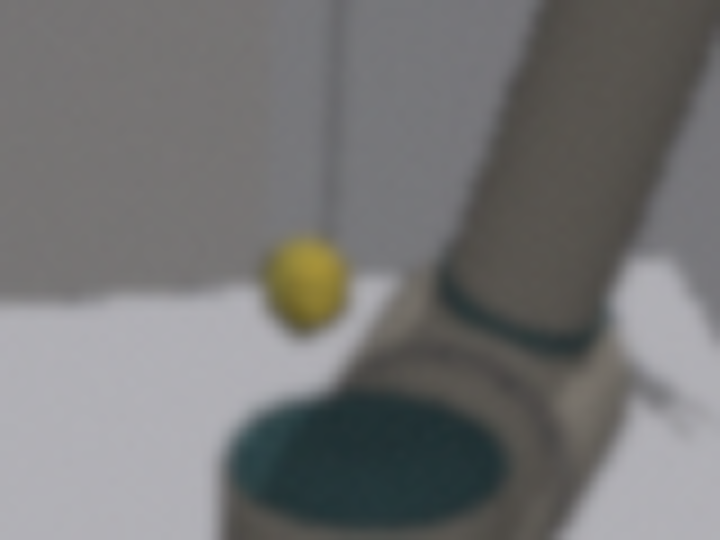

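Run:
```python
from h import *
n=0
for y in np.linspace(0,np.pi*2,25)[:-1]:
    for p in([-.531,.091,.025],[-.535,.1,.025],[-.5,.13,.03],[-.5,.17,.03]):
        j=inverse_kinematics(p,down(y))
        if j is not None: print(p,round(y,2),np.round(j,2))
# tilted
rng=np.random.default_rng(0)
for _ in range(400):
    Rm=R.random(random_state=rng.integers(1e9)).as_matrix()
    if Rm[2,2]>-.5: continue
    j=inverse_kinematics([-.531,.091,.025],q(Rm))
    if j is not None: print("t",np.round(j,2),Rm[:,2].round(2))
j0=T.current_joints();print(T.current_t(),j0)
```

```text
[-0.5, 0.17, 0.03] 0.0 [ 2.68  0.4   1.89 -0.    0.86  2.68]
[-0.531, 0.091, 0.025] 0.26 [ 2.84  0.42  1.87 -0.    0.86  2.58]
[-0.535, 0.1, 0.025] 0.26 [ 2.83  0.43  1.86 -0.    0.86  2.57]
[-0.5, 0.13, 0.03] 0.26 [ 2.75  0.39  1.91 -0.    0.84  2.49]
[-0.5, 0.17, 0.03] 0.26 [ 2.68  0.4   1.89 -0.    0.86  2.42]
[-0.531, 0.091, 0.025] 0.52 [ 2.84  0.42  1.87 -0.    0.86  2.32]
[-0.535, 0.1, 0.025] 0.52 [ 2.83  0.43  1.86 -0.    0.86  2.31]
[-0.5, 0.13, 0.03] 0.52 [ 2.75  0.39  1.91 -0.    0.84  2.23]
[-0.5, 0.17, 0.03] 0.52 [ 2.68  0.4   1.89 -0.    0.86  2.16]
[-0.531, 0.091, 0.025] 0.79 [ 2.84  0.42  1.87 -0.    0.86  2.06]
[-0.535, 0.1, 0.025] 0.79 [ 2.83  0.43  1.86 -0.    0.86  2.04]
[-0.5, 0.13, 0.03] 0.79 [ 2.75  0.39  1.91 -0.    0.84  1.97]
[-0.5, 0.17, 0.03] 0.79 [ 2.68  0.4   1.89 -0.    0.86  1.9 ]
[-0.531, 0.091, 0.025] 1.05 [ 2.84  0.42  1.87 -0.    0.86  1.8 ]
[-0.535, 0.1, 0.025] 1.05 [ 2.83  0.43  1.86 -0.    0.86  1.78]
[-0.5, 0.13, 0.03] 1.05 [ 2.75  0.39  1.91 -0.    0.84  1.71]
[-0.5, 0.17, 0.03] 1.05 [ 2.68  0.4   1.89 -0.    0.86  1.63]
[-0.531, 0.091, 0.025] 
[... 6742 characters left out ...]
  1.92 1.54] [ 0.65 -0.5  -0.57]
t [2.88 0.36 2.43 3.31 0.32 1.45] [-0.59  0.21 -0.78]
t [2.64 0.88 1.34 0.31 1.83 1.68] [ 0.52 -0.62 -0.58]
t [ 2.71  0.52  1.73  0.22  1.14 -2.58] [ 0.12 -0.28 -0.95]
t [ 2.27  0.57  2.15  1.12  1.02 -0.01] [-0.51 -0.59 -0.63]
t [2.72 0.32 2.17 0.5  0.38 1.59] [-0.36 -0.03 -0.93]
t [ 2.75  0.46  2.58  2.93  0.71 -2.02] [-0.71  0.15 -0.69]
t [2.25 0.68 2.02 0.99 1.21 1.8 ] [-0.41 -0.74 -0.53]
t [2.61 0.36 2.07 0.59 0.64 1.74] [-0.29 -0.22 -0.93]
t [ 2.87  0.83  1.3  -0.04  1.77  2.47] [ 0.67 -0.15 -0.72]
t [2.36 0.46 2.2  1.15 0.81 1.3 ] [-0.5  -0.43 -0.75]
1.55 [ 1.04497276e+00  2.75907237e-01  1.50492955e+00 -2.45752978e-05
  1.36073851e+00 -1.20972385e-01]
```

Run:
```python
from h import *
snap("top","d_top",(80,140,220,280),5.5)
snap("side","d_side",(330,140,450,260),6)
```

```text
(no output)
```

View pics/d_top.png

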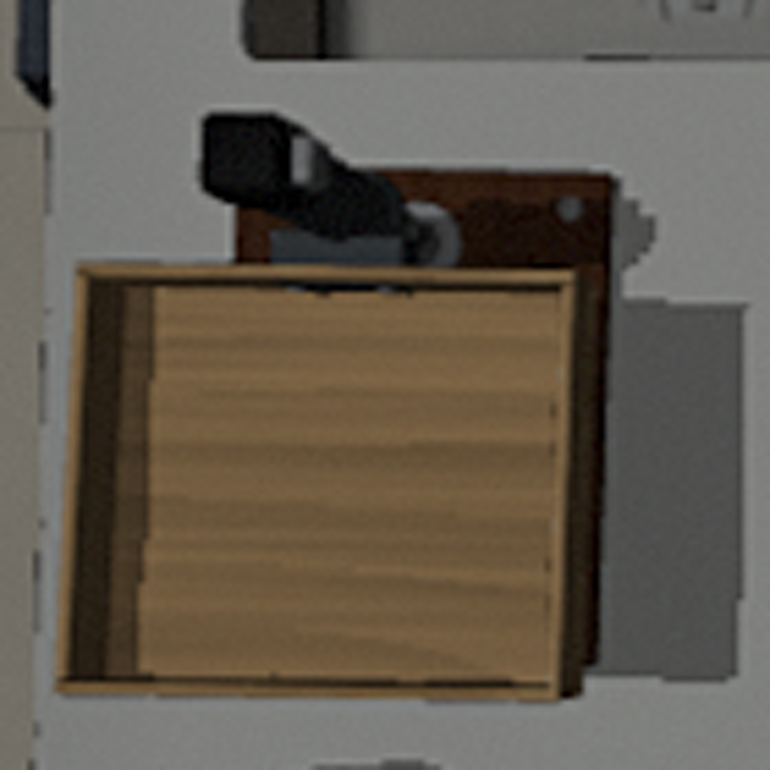

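View pics/d_side.png

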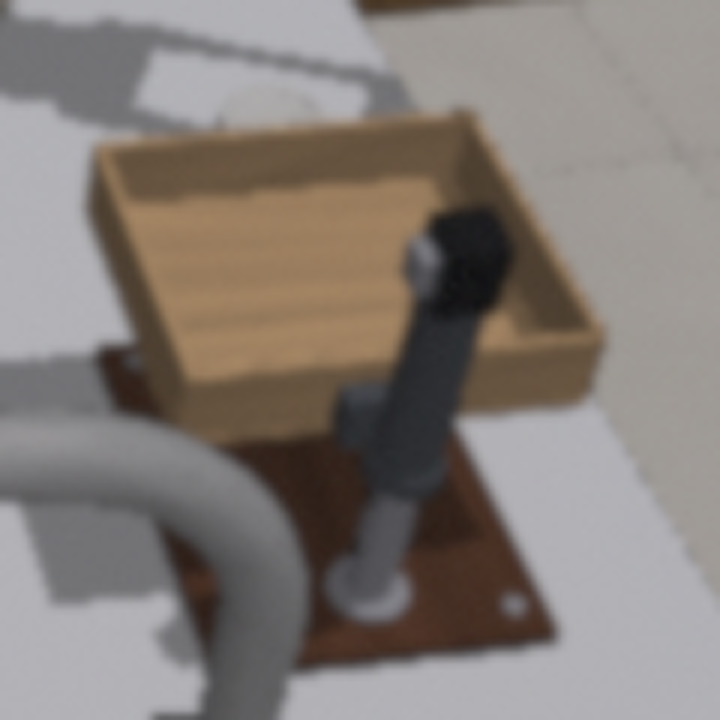

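Run:
```python
from h import *
C=[(94.2,188.2),(184.9,188.7),(181.5,266.7),(90.5,265.5)]
P=[ray("top",*c,0.159) for c in C]
for p in P: print(p.round(3))
ctr=np.mean(P,0); dx=(P[0]+P[1]-P[2]-P[3])/2; dy=(P[0]+P[3]-P[1]-P[2])/2
print(ctr.round(3),np.linalg.norm(dx),np.linalg.norm(dy),np.degrees(np.arctan2(dx[1],dx[0])),np.degrees(np.arctan2(-dy[0],dy[1])))
u=dx/np.linalg.norm(dx); print("pole",(ctr+0.125*u).round(3))
h=[ray("top",*(np.array(c)/5.5+[80,140]),0.2705).round(3) for c in((203,115),(290,115),(285,200),(203,190))];print(h)
```

```text
[0.601 0.242 0.159]
[0.598 0.022 0.159]
[0.41  0.029 0.159]
[0.415 0.246 0.159]
[0.506 0.135 0.159] 0.18718383122439 0.2184582927617424 -1.6481607576421258 -1.1868194867588238
pole [0.631 0.131 0.159]
[array([0.645, 0.147, 0.27 ]), array([0.645, 0.113, 0.27 ]), array([0.611, 0.114, 0.27 ]), array([0.615, 0.146, 0.27 ])]
```

```bash
cat >> h.py <<'E'
SY=np.radians(-1.5); UX=np.array([np.cos(SY),np.sin(SY),0]); UY=np.array([-np.sin(SY),np.cos(SY),0])
HEAD=np.array([0.631,0.131,0.247])
def st(m=""): print(m,"t",round(T.current_t(),1),"p",np.round(T.current_ee_pos(),4),"F",np.round(T.current_wrist_force(),1),"op",round(T.current_opening(),4))
def qyaw(y):
    "pick of yaw / yaw+pi with smaller |j6|"
    return down(y)
E
python3 - <<'E'
from h import *
for y in(SY+np.pi/2,SY-np.pi/2):
    j=inverse_kinematics(HEAD+[0,0,.1],down(y)); print(np.round(j,2))
Q=down(SY+np.pi/2)
p=HEAD-0.0015*UY; p[2]+=0.006
r.move_to(p+[0,0,0.08],Q); st("above")
gripper_to(0.07)
r.move_l(p,vel=0.1,guard=8); st("at")
gripper_to(0.046,3); st()
gripper_to(0.0,3); st("touch3")
E
```

```text
[ 0.1   0.35  1.12 -0.    1.68 -1.45]
[ 0.1   0.35  1.12 -0.    1.68  1.69]
above t 3.7 p [0.6306 0.1304 0.3329] F [ 0.3  0.3 -0.4] op 0.0941
at t 5.2 p [0.6314 0.1295 0.2537] F [0.1 0.4 0.5] op 0.07
 t 5.8 p [0.6309 0.1295 0.253 ] F [ 0.4  0.8 -0.3] op 0.0461
touch3 t 6.0 p [0.6309 0.1293 0.253 ] F [-0.6 -1.2  0. ] op 0.043
```

Run:
```python
from h import *
gripper_to(0.0,40); st("sq")
p=np.array(T.current_ee_pos()); z0=p[2]
r.move_l(p-[0,0,.02],vel=0.03); st("-20")
p2=p-[0,0,.04]; r.move_l(p2,vel=0.03); r.hold(.2); st("-40")
gripper_to(0.0,3); r.hold(.2); st("rel3")
snap("top","e_top",(80,140,220,280),5.5)
for c in("top","side"):
    if c=="side": snap(c)
    for t in("head","tray_mid"): print(c,t,[(np.round(d["at"],3),round(d["score"],2)) for d in models.mark_of(t,c)[:2]])
```

```text
sq t 6.3 p [0.6311 0.1327 0.253 ] F [1.4 8.3 0.5] op 0.0358
-20 t 7.1 p [0.6311 0.1329 0.2338] F [-1.3  1.7  5.5] op 0.0348
-40 t 8.1 p [0.6311 0.1329 0.2129] F [0.  1.7 3.3] op 0.035
rel3 t 8.6 p [0.6311 0.1304 0.2127] F [-0.5 -5.3  2.9] op 0.0413
top head [(array([0.632, 0.132, 0.21 ]), 0.57)]
top tray_mid [(array([0.506, 0.14 , 0.08 ]), 0.75)]
side head [(array([0.628, 0.133, 0.21 ]), 0.64)]
side tray_mid [(array([0.508, 0.141, 0.079]), 0.83)]
```

Run:
```python
from h import *
gripper_to(0.06,3); st()
gripper_to(0.0,3); r.hold(.2); st("touch3")
```

```text
t 9.4 p [0.631  0.1331 0.2127] F [ 0.5  0.1 -0.3] op 0.0599
touch3 t 10.1 p [0.631  0.1305 0.2129] F [-0.2 -5.4 -0.2] op 0.0416
```

Run:
```python
from h import *
gripper_to(0.06,3); p=HEAD-0.0045*UY; r.move_l([p[0],p[1],T.current_ee_pos()[2]]); st()
gripper_to(0.0,3); r.hold(.2); st("touch3")
```

```text
t 10.9 p [0.6309 0.1261 0.2131] F [0.  0.3 0.2] op 0.0598
touch3 t 11.6 p [0.631 0.129 0.213] F [-0.2  5.4 -0.8] op 0.0432
```

```bash
sed -i 's/^HEAD=.*/HEAD=np.array([0.631,0.134,0.207])/' h.py
cat >> h.py <<'E'
def qR(Q): return R.from_quat([Q[1],Q[2],Q[3],Q[0]]).as_matrix()
E
python3 - <<'E'
from h import *
gripper_to(0.07,3); p=np.array(T.current_ee_pos()); r.move_l(p+[0,0,.12],vel=.2); st()
# raise & get out of the way for a look at the mug
im=snap("top","f_top",(230,140,350,270),5)
rim=ray("top",280.7,181.5,.093); hd=ray("top",256.2,197.5,.06)
d=hd-rim; print("rim",rim.round(3),"handle",hd.round(3),np.linalg.norm(d[:2]),np.degrees(np.arctan2(d[1],d[0])))
for t in("mug_mouth","mug_handle","mug_mid"):
  print(t,[(np.round(d["at"],3),round(d["score"],2)) for d in models.mark_of(t,"top")[:2]])
for C,a,v,w in yellow(im): print(ray("top",*C,.025).round(3))
E
```

```text
t 12.9 p [0.6304 0.1262 0.3319] F [ 0.6  0.1 -0.3] op 0.0701
rim [ 0.623 -0.211  0.093] handle [ 0.586 -0.146  0.06 ] 0.07523753345437732 119.62544230921937
mug_mouth [(array([ 0.619, -0.208,  0.094]), 0.94)]
mug_handle [(array([ 0.582, -0.146,  0.061]), 0.95)]
mug_mid [(array([ 0.625, -0.205,  0.046]), 0.69)]
[ 0.609 -0.346  0.025]
[ 0.449 -0.345  0.025]
```

View pics/f_top.png

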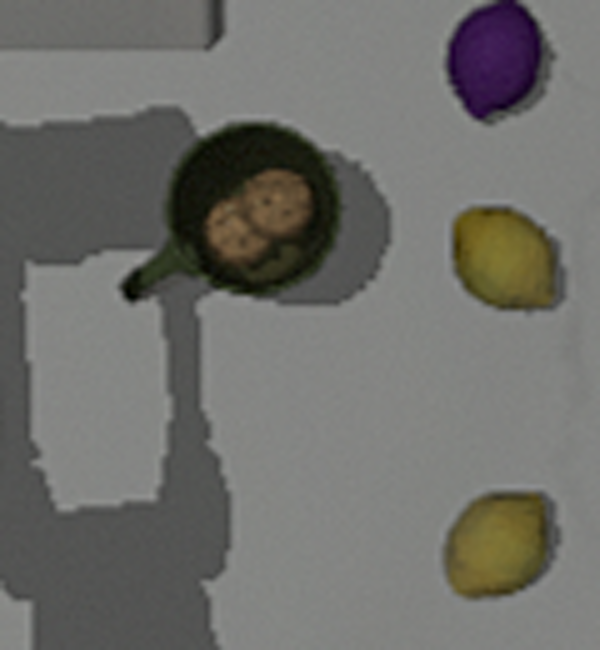

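The mug holds two walnuts. Its axis is at (0.622,-0.209), and the handle points about 120° (crop (135,290)). Next I'll search for a grasp and pour geometry.

```bash
cat >> h.py <<'E'
MUG=np.array([0.622,-0.209,0.0]); HA=np.radians(120.5)
def mugR(a=HA):
    y=-np.array([np.cos(a),np.sin(a),0]); z=np.array([0,0,1.]); return np.c_[np.cross(y,z),y,z]
def tool_in_mug(tau,s,h=0.056):
    z=np.array([0,np.cos(tau),-np.sin(tau)]); x=np.array([s,0,0.]); Rt=np.c_[x,np.cross(z,x),z]
    pos=np.array([0,-0.073,h])-0.006*z  # mug underside origin
    return Rt,pos
E
cat > s.py <<'E'
from h import *
TR=np.array([0.506,0.137,0.0])
for tau in np.radians([30,40]):
  for s in(1,-1):
    Rt,pt=tool_in_mug(tau,s); M=mugR()
    jg=inverse_kinematics(MUG+M@pt,q(M@Rt))
    print("tau",np.degrees(tau),s,None if jg is None else np.round(jg,2))
    if jg is None: continue
    res=[]
    for el in np.radians([-15,-25,-35]):
      for az in np.radians(np.arange(-180,180,15)):
        m=np.array([np.cos(el)*np.cos(az),np.cos(el)*np.sin(az),np.sin(el)])
        for b in np.radians(np.arange(0,360,15)):
          B=R.align_vectors([m],[[0,0,1]])[0].as_matrix()@R.from_euler('z',b).as_matrix()
          off=0.03
          mouth=TR-off*np.array([np.cos(az),np.sin(az),0])+[0,0,0.195]
          o=mouth-0.093*m
          RT=B@Rt; p=o+B@pt
          zt=RT[:,2]
          body=p+zt*(0.006-0.078)
          back=p+zt*(-0.18)
          if zt[2]>0.1 or body[2]<0.19 or back[2]<0.19: continue
          j=inverse_kinematics(p,q(RT))
          if j is None: continue
          d=np.abs(np.array(j)-jg).max()
          # sag/hook: handle above the mug -> bar up
          res.append((d,np.degrees(el),np.degrees(az),np.degrees(b),zt.round(2),p.round(3),np.round(j,2)))
    res.sort(key=lambda t:t[0])
    for t in res[:6]: print(*t)
E
python3 s.py
```

```text
tau 29.999999999999996 1 None
tau 29.999999999999996 -1 None
tau 40.0 1 None
tau 40.0 -1 None
```

Run:
```python
from h import *
hp=MUG+[.073*np.cos(HA),.073*np.sin(HA),0.056]
for tau in range(0,95,10):
  row=[]
  for yaw in range(-180,181,20):
    t=np.radians(tau); y=np.radians(yaw-59.5)
    z=np.array([np.cos(t)*np.cos(y),np.cos(t)*np.sin(y),-np.sin(t)]); c=0
    for s in(1,-1):
        x=s*np.array([-np.sin(y),np.cos(y),0]); 
        j=inverse_kinematics(hp-.006*z,q(np.c_[x,np.cross(z,x),z])); c+=j is not None
    row.append(c)
  print(tau,row)
```

```text
0 [2, 2, 0, 2, 2, 2, 2, 0, 0, 0, 2, 0, 2, 2, 2, 2, 2, 2, 2]
10 [2, 2, 2, 2, 2, 2, 2, 2, 0, 0, 2, 0, 0, 2, 2, 2, 2, 2, 2]
20 [2, 2, 2, 2, 2, 2, 2, 2, 0, 0, 2, 0, 2, 2, 2, 2, 2, 2, 2]
30 [2, 2, 2, 2, 2, 2, 2, 2, 0, 0, 2, 2, 2, 2, 2, 2, 2, 2, 2]
40 [2, 2, 2, 2, 2, 2, 2, 2, 2, 0, 2, 2, 2, 2, 2, 2, 2, 2, 2]
50 [2, 2, 2, 2, 2, 2, 2, 2, 2, 0, 0, 2, 2, 2, 2, 2, 2, 2, 2]
60 [2, 2, 2, 2, 2, 2, 2, 2, 1, 1, 1, 2, 1, 1, 1, 2, 2, 2, 2]
70 [2, 2, 2, 2, 2, 2, 2, 1, 1, 1, 2, 2, 2, 1, 1, 1, 2, 2, 2]
80 [2, 2, 2, 2, 2, 2, 1, 1, 1, 2, 2, 2, 2, 2, 1, 1, 1, 2, 2]
90 [2, 2, 2, 2, 2, 2, 1, 1, 2, 2, 2, 2, 2, 2, 2, 1, 1, 2, 2]
```

```bash
cat >> h.py <<'E'
def tool_in_mug2(tau,s,h=0.052,z0=None):
    z=np.array([-np.cos(tau),0,-np.sin(tau)]); x=np.array([0,s,0.]); Rt=np.c_[x,np.cross(z,x),z]
    return Rt,np.array([0,-0.073,h])-0.006*z
E
sed -i 's/tool_in_mug(/tool_in_mug2(/; s/radians(\[30,40\])/radians([5,12,20])/' s.py; python3 s.py
```

```text
tau 5.0 1 [-1.06  0.96  2.26  1.56  1.48 -1.65]
0.7995681123435752 -14.999999999999998 165.0 315.0 [ 0.43  0.4  -0.81] [0.563 0.053 0.175] [-0.39  0.16  2.01  0.78  0.86 -2.24]
0.8151101897368394 -14.999999999999998 -180.0 330.0 [ 0.31  0.5  -0.81] [0.583 0.071 0.175] [-0.38  0.25  1.89  0.74  1.02 -2.4 ]
0.8713575074677979 -14.999999999999998 -165.0 345.0 [ 0.17  0.56 -0.81] [0.598 0.093 0.175] [-0.33  0.33  1.75  0.68  1.18 -2.52]
0.8773952815514561 -25.0 165.0 315.0 [ 0.56  0.37 -0.75] [0.566 0.052 0.184] [-0.41  0.11  2.12  0.99  0.73 -2.53]
0.8904445650579667 -14.999999999999998 150.0 300.0 [ 0.52  0.28 -0.81] [0.54  0.041 0.175] [-0.37  0.07  2.12  0.79  0.67 -2.03]
0.8920257671123446 -25.0 -165.0 0.0 [ 0.4   0.37 -0.84] [0.594 0.086 0.2  ] [-0.27  0.16  1.9   0.66  0.86 -2.53]
tau 5.0 -1 [-1.06  0.96  2.26  1.56  1.48  1.49]
0.7995681123435752 -14.999999999999998 165.0 315.0 [ 0.43  0.4  -0.81] [0.563 0.053 0.175] [-0.39  0.16  2.01  0.78  0.86  0.9 ]
0.8151101897368394 -14.999999999999998 -180.0 330.0 [ 0.31  0.5  -0.81] [0.583 0.071 0.175] [-0.38  0.25  1.89  0.74  1.02  0.7
[... 820 characters left out ...]
097311115 -25.0 -180.0 345.0 [ 0.59  0.25 -0.77] [0.578 0.065 0.2  ] [-0.27  0.07  2.1   0.84  0.57 -2.5 ]
0.956173966734692 -14.999999999999998 -165.0 0.0 [ 0.36  0.36 -0.86] [0.594 0.086 0.193] [-0.25  0.18  1.87  0.6   0.88 -2.43]
0.9955050078662544 -14.999999999999998 -180.0 330.0 [ 0.42  0.49 -0.76] [0.583 0.071 0.175] [-0.4   0.21  1.99  0.89  0.92 -2.54]
0.998374923863933 -25.0 165.0 330.0 [ 0.63  0.09 -0.77] [0.557 0.049 0.2  ] [-0.17  0.    2.16  0.59  0.36 -2.  ]
tau 12.000000000000002 -1 [-1.05  0.85  2.27  1.56  1.36  1.59]Traceback (most recent call last):
  File "s.py", line 23, in <module>
    j=inverse_kinematics(p,q(RT))
ValueError: time passes only in moves, steps and waits
```

```bash
cat >> h.py <<'E'
def fk_pts(j,L):
    a1,h,L1,e,L2,d=L
    Rz=R.from_euler('z',j[0]).as_matrix(); Ry=lambda a:R.from_euler('y',a).as_matrix(); Rzz=lambda a:R.from_euler('z',a).as_matrix()
    p0=Rz@np.array([a1,0,h]); A=Rz@Ry(j[1]); p1=p0+A@[0,0,L1]; B=A@Ry(j[2]); p1b=p1+B@[e,0,0]; p2=p1b+B@[0,0,L2]
    C=B@Rzz(j[3])@Ry(j[4]); p3=p2+C@[0,0,d]; return p0,p1,p1b,p2,p3,C
E
python3 - <<'E'
from h import *
from scipy.optimize import least_squares
r.hold(0.05)
rng=np.random.default_rng(1); D=[]
while len(D)<25:
    p=np.array([rng.uniform(.35,.65),rng.uniform(-.3,.3),rng.uniform(.1,.4)]); 
    Rm=qR(down(rng.uniform(0,6)))@R.from_rotvec(rng.normal(size=3)*.4).as_matrix()
    j=inverse_kinematics(p,q(Rm))
    if j is not None: D.append((np.array(j),p,Rm))
f=lambda L:np.concatenate([fk_pts(j,L)[4]-p for j,p,_ in D])
s=least_squares(f,[0,.3,.35,0,.35,.25]); print(s.x.round(4),np.abs(s.fun).max())
print([np.dot(fk_pts(j,s.x)[5][:,2],Rm[:,2]).round(3) for j,p,Rm in D[:5]])
E
```

```text
[0.007  0.143  0.609  0.0636 0.418  0.3479] 0.07455239292261032
[np.float64(1.0), np.float64(1.0), np.float64(1.0), np.float64(1.0), np.float64(1.0)]
```

```bash
cat >> h.py <<'E'
def fk(j,L):
    L=np.asarray(L).reshape(5,3)
    Rz=R.from_euler('z',j[0]).as_matrix(); Ry=lambda a:R.from_euler('y',a).as_matrix(); Rzz=lambda a:R.from_euler('z',a).as_matrix()
    p0=Rz@L[0]; A=Rz@Ry(j[1]); p1=p0+A@L[1]; B=A@Ry(j[2]); p2=p1+B@L[2]
    E=B@Rzz(j[3]); p3=p2+E@L[3]; C=E@Ry(j[4]); p4=p3+C@L[4]; return [p0,p1,p2,p3,p4]
E
python3 - <<'E'
from h import *
from scipy.optimize import least_squares
r.hold(0.05)
rng=np.random.default_rng(1); D=[]
while len(D)<40:
    p=np.array([rng.uniform(.35,.65),rng.uniform(-.3,.3),rng.uniform(.1,.4)]); 
    Rm=qR(down(rng.uniform(0,6)))@R.from_rotvec(rng.normal(size=3)*.5).as_matrix()
    j=inverse_kinematics(p,q(Rm))
    if j is not None: D.append((np.array(j),p,Rm))
f=lambda L:np.concatenate([1*(fk(j,L)[4]-p) for j,p,_ in D]+[1e-5*L])
s=least_squares(f,np.array([0,0,.2, 0,0,.4, 0,0,.4, 0,0,0, 0,0,.25])); print(s.x.reshape(5,3).round(3),np.abs(s.fun).max())
np.save("L.npy",s.x)
E
```

```text
[[ 0.     0.023  0.137]
 [-0.     0.023  0.63 ]
 [ 0.06   0.023  0.211]
 [ 0.     0.     0.211]
 [-0.    -0.     0.365]] 6.296999996467446e-06
```

Run:
```python
from h import *
L=np.load("L.npy")
for j in([-1.05,.85,2.27,1.56,1.36,0],[-.33,.04,2.22,.97,.51,0],[-.4,.12,2.11,.95,.73,0]):
    print([p.round(2).tolist() for p in fk(j,L)])
r.hold(.05)
M=mugR()
for tau in(12,20,30,35):
    Rt,pt=tool_in_mug2(np.radians(tau),-1,h=.05)
    j=inverse_kinematics(MUG+M@pt,q(M@Rt)); print(tau,np.round(j,2),[p.round(2).tolist() for p in fk(j,L)[1:4]])
```

```text
[[0.02, 0.01, 0.14], [0.28, -0.39, 0.55], [0.27, -0.33, 0.34], [0.27, -0.33, 0.13], [0.58, -0.15, 0.05]]
[[0.01, 0.02, 0.14], [0.04, 0.04, 0.77], [0.16, 0.02, 0.59], [0.32, -0.04, 0.45], [0.54, 0.04, 0.17]]
[[0.01, 0.02, 0.14], [0.09, 0.01, 0.76], [0.22, -0.02, 0.59], [0.37, -0.08, 0.46], [0.56, 0.05, 0.18]]
12 [-1.05  0.86  2.27  1.56  1.36  1.59] [[0.28, -0.39, 0.55], [0.27, -0.33, 0.34], [0.27, -0.33, 0.13]]
20 [-1.01  0.74  2.26  1.55  1.22  1.72] [[0.26, -0.33, 0.6], [0.27, -0.3, 0.39], [0.28, -0.32, 0.18]]
30 [-0.95  0.6   2.22  1.48  1.05  1.93] [[0.25, -0.26, 0.65], [0.27, -0.26, 0.44], [0.31, -0.31, 0.24]]
35 [-0.91  0.55  2.2   1.42  0.96  2.06] [[0.24, -0.23, 0.67], [0.27, -0.24, 0.46], [0.32, -0.3, 0.26]]
```

```bash
cat > s2.py <<'E'
from h import *
L=np.load("L.npy"); r.hold(.05)
TR=np.array([0.506,0.137,0.0]); M=mugR(); Rt,pt=tool_in_mug2(np.radians(25),-1,h=.05)
jg=np.array(inverse_kinematics(MUG+M@pt,q(M@Rt))); print("grasp",jg.round(2))
def gpts(p,RT): # body box corners
    out=[]
    for a in(-.0885,0,.0885):
        for b in(-.0375,.0375):
            for c in(-.072,-.13,-.2): out.append(p+RT@[a,b,c])
    return np.array(out)
def headd(P): # distance of points to the head column (r .025)
    P=np.atleast_2d(P); d=np.hypot(P[:,0]-HEAD[0],P[:,1]-HEAD[1]); return np.where(P[:,2]<.26,d,.3).min()
res=[];n=0
for el in np.radians([-20,-30]):
  for az in np.radians(np.arange(30,171,20)):
    m=np.array([np.cos(el)*np.cos(az),np.cos(el)*np.sin(az),np.sin(el)])
    for b in np.radians(np.arange(0,360,15)):
      B=R.align_vectors([m],[[0,0,1]])[0].as_matrix()@R.from_euler('z',b).as_matrix()
      mouth=TR-[.01,0,0]-0.03*np.array([np.cos(az),np.sin(az),0])+[0,0,.19]
      o=mouth-.093*m; RT=B@Rt; p=o+B@pt; zt=RT[:,2]
      g=gpts(p,RT); tip=p+zt*.025
      if zt[2]>0 or g[:,2].min()<.17 or tip[2]<.14 : continue
      hm=headd([o+m*t for t in(0,.03,.06,.09)])-.046; hg=headd(g)
      if min(hm,hg)<.05: continue
      n+=1
      j=inverse_kinematics(p,q(RT))
      if j is None: continue
      res.append((np.abs(j-jg).max(),np.degrees(el).round(),np.degrees(az).round(),np.degrees(b).round(),round(hm,3),round(hg,3),zt.round(2),p.round(3),np.round(j,2)))
res.sort(key=lambda t:t[0]); print(n,len(res))
for t in res[:12]: print(*t)
E
python3 s2.py
```

```text
grasp [-0.98  0.67  2.24  1.52  1.13  1.82]
59 44
3.4221071063798236 -20.0 30.0 195.0 0.118 0.125 [-0.49 -0.55 -0.68] [0.397 0.163 0.191] [ 0.46  0.54  1.48 -0.3   1.89 -1.6 ]
3.4623372540863864 -30.0 30.0 195.0 0.118 0.097 [-0.58 -0.6  -0.55] [0.398 0.163 0.198] [ 0.47  0.63  1.42 -0.32  2.04 -1.64]
3.5495551865532557 -20.0 50.0 210.0 0.112 0.131 [-0.21 -0.73 -0.66] [0.394 0.125 0.185] [ 0.58  0.46  1.67 -0.52  1.7  -1.73]
3.5775451928078716 -20.0 30.0 210.0 0.118 0.118 [-0.61 -0.35 -0.71] [0.402 0.167 0.209] [ 0.34  0.53  1.42 -0.14  1.97 -1.75]
3.5778953226430814 -30.0 30.0 210.0 0.118 0.074 [-0.71 -0.41 -0.57] [0.406 0.169 0.215] [ 0.35  0.63  1.35 -0.16  2.11 -1.75]
3.5813358352013243 -30.0 50.0 210.0 0.111 0.128 [-0.27 -0.81 -0.53] [0.394 0.125 0.193] [ 0.6   0.55  1.62 -0.56  1.84 -1.76]
3.669377289327035 -30.0 30.0 225.0 0.118 0.06 [-0.81 -0.2  -0.55] [0.416 0.17  0.231] [ 0.24  0.65  1.3  -0.    2.19 -1.85]
3.7115758733048816 -20.0 30.0 225.0 0.118 0.114 [-0.72 -0.15 -0.68] [0.41  0.167 0.227] [ 0.22  0.55  1.37  0.02  2.05 -1.89]
3.739362914831622 -30.0 30.0 240.0 0.118 0.061 [-0.88  0.01 -0.47] [0.427 0.167 0.246] [ 0.12  0.68  1.27  0.16  2.27 -1.92]
3.7573460416687965 -30.0 50.0 225.0 0.111 0.101 [-0.46 -0.68 -0.57] [0.398 0.134 0.209] [ 0.49  0.56  1.5  -0.42  1.96 -1.93]
3.758659847455079 -20.0 50.0 225.0 0.112 0.119 [-0.39 -0.59 -0.7 ] [0.396 0.132 0.203] [ 0.46  0.47  1.55 -0.37  1.82 -1.93]
3.7935629369921164 -30.0 30.0 255.0 0.118 0.066 [-0.91  0.21 -0.34] [0.44  0.16  0.258] [ 0.02  0.72  1.27  0.32  2.34 -1.97]
```

```bash
sed -e 's/arange(30,171,20)/arange(70,171,10)/' -e 's/min(hm,hg)<.05/min(hm,hg)<.025/' -e 's/<.17 or tip\[2\]<.14/<.15 or tip[2]<.13/' -e 's/TR-\[.01,0,0\]/TR-[.035,0,0]/' -e 's/arange(0,360,15)/arange(255,375,15)/' -e 's/\[-20,-30\]/[-18,-28]/' -e 's/res\[:12\]/res[:25]/' s2.py > s3.py; python3 s3.py
```

```text
grasp [-0.98  0.67  2.24  1.52  1.13  1.82]
102 39
2.0844799068070787 -18.0 150.0 300.0 0.034 0.176 [ 0.78  0.07 -0.62] [0.506 0.041 0.172] [-0.25 -0.    2.48  2.23  0.34 -0.26]
3.666475831030528 -28.0 100.0 255.0 0.111 0.173 [ 0.51 -0.68 -0.53] [0.417 0.048 0.186] [ 0.72  0.25  2.22 -1.15  1.19 -1.84]
3.7423563469665764 -28.0 140.0 300.0 0.055 0.177 [ 0.79 -0.26 -0.55] [0.483 0.035 0.191] [ 0.29  0.03  2.47  4.29  0.55 -1.92]
3.772643990969315 -18.0 100.0 255.0 0.111 0.171 [ 0.49 -0.58 -0.65] [0.417 0.05  0.178] [ 0.64  0.15  2.22 -1.07  1.05 -1.95]
3.8563397827118195 -28.0 150.0 315.0 0.036 0.176 [ 0.8  -0.19 -0.57] [0.498 0.039 0.197] [ 0.18 -0.01  2.44  4.17  0.39 -2.03]
3.868602759931037 -28.0 90.0 255.0 0.117 0.161 [ 0.23 -0.78 -0.57] [0.399 0.065 0.197] [ 0.69  0.32  2.   -0.87  1.42 -2.04]
3.950391307709508 -18.0 90.0 255.0 0.117 0.16 [ 0.23 -0.67 -0.7 ] [0.399 0.064 0.19 ] [ 0.62  0.22  2.01 -0.79  1.3  -2.13]
3.9813238896717382 -28.0 80.0 255.0 0.122 0.148 [-0.06 -0.8  -0.6 ] [0.387 0.085 0.208] [ 0.62  0.39  1.79 -0.67  1.65 -2.16]
4.005047137683199 -18.0 110.0 270.0 0.103
[... 1388 characters left out ...]
54 -0.47 -0.7 ] [0.445 0.038 0.19 ] [ 0.48  0.06  2.22 -1.07  0.86 -2.43]
4.264279223164206 -18.0 80.0 270.0 0.122 0.134 [-0.27 -0.64 -0.72] [0.39  0.087 0.22 ] [ 0.46  0.38  1.65 -0.47  1.73 -2.44]
4.267488922223876 -18.0 70.0 270.0 0.127 0.126 [-0.52 -0.52 -0.68] [0.388 0.104 0.231] [ 0.36  0.46  1.51 -0.33  1.93 -2.44]
4.271560281423282 -28.0 100.0 285.0 0.111 0.145 [ 0.06 -0.8  -0.6 ] [0.41  0.065 0.219] [ 0.61  0.34  1.84 -0.76  1.56 -2.45]
4.312276311939158 -28.0 70.0 285.0 0.127 0.077 [-0.74 -0.5  -0.46] [0.403 0.115 0.25 ] [ 0.32  0.63  1.36 -0.3   2.21 -2.49]
4.324134443621793 -28.0 120.0 300.0 0.091 0.157 [ 0.4  -0.69 -0.6 ] [0.439 0.046 0.214] [ 0.63  0.21  2.07 -1.    1.24 -2.5 ]
```

```bash
cat > s4.py <<'E'
from h import *
L=np.load("L.npy"); r.hold(.05)
def fkR(j):
    return (R.from_euler('z',j[0])*R.from_euler('y',j[1]+j[2])*R.from_euler('z',j[3])*R.from_euler('y',j[4])*R.from_euler('z',j[5])).as_matrix()
Q=qR(T.current_tool_rot()); K=fkR(np.array(T.current_joints())).T@Q; print("K",K.round(3).tolist())
S=1
TR=np.array([0.506,0.137,0.0]); M=mugR(); Rt,pt=tool_in_mug2(np.radians(25),S,h=.05)
jg=np.array(inverse_kinematics(MUG+M@pt,q(M@Rt))); jl=np.array(inverse_kinematics(MUG+[0,0,.18]+M@pt,q(M@Rt))); print(jg.round(2),jl.round(2))
def mugpose(j):
    RT=fkR(j)@K; p=fk(j,L)[4]; B=RT@Rt.T; return B,p-B@pt
def path(ja,jb,n=9):
    for f in np.linspace(0,1,n):
        B,o=mugpose(ja+f*(jb-ja)); print("  ",round(f,2),"tilt",np.degrees(np.arccos(B[2,2])).round(),"o",o.round(3),"mouth",(o+.093*B[:,2]).round(3))
if __name__=="__main__":
  best=[]
  ups=[]
  for psi in np.radians(np.arange(-180,180,20)):
    for c in([.42,.03,.19],[.50,.03,.19]):
      U=mugR(HA+psi); j=inverse_kinematics(np.array(c)+U@pt,q(U@Rt))
      if j is not None: ups.append((np.degrees(psi),c,np.array(j)))
  for el,az,b in[(-28,90,255),(-28,100,255),(-28,80,255),(-28,90,270),(-28,110,285)]:
    e,a,bb=np.radians([el,az,b]); m=np.array([np.cos(e)*np.cos(a),np.cos(e)*np.sin(a),np.sin(e)])
    B=R.align_vectors([m],[[0,0,1]])[0].as_matrix()@R.from_euler('z',bb).as_matrix()
    mouth=TR-[.035,0,0]-.03*np.array([np.cos(a),np.sin(a),0])+[0,0,.19]; o=mouth-.093*m
    j=inverse_kinematics(o+B@pt,q(B@Rt))
    if j is None: print("none",el,az,b); continue
    j=np.array(j)
    for ps,c,ju in ups:
        best.append((max(np.abs(j-ju).max(),np.abs(jl-ju).max()),np.abs(j-ju).max(),np.abs(jl-ju).max(),el,az,b,ps,c,ju,j))
  best.sort(key=lambda t:t[0])
  for t in best[:5]: print([x.round(2).tolist() if hasattr(x,'round') else x for x in t])
  t=best[0]; print("lift->up"); path(jl,t[8]); print("up->pour"); path(t[8],t[9])
E
python3 s4.py
```

```text
K [[-1.0, -0.0, -0.0], [0.0, -1.0, -0.0], [-0.0, -0.0, 1.0]]
[-0.98  0.67  2.24  1.52  1.13 -1.32] [-0.98  0.3   2.1   1.3   1.22 -0.77]
[1.77, 1.77, 0.57, -28, 110, 285, 60.0, [0.5, 0.03, 0.19], [-0.75, 0.4, 1.88, 0.73, 1.77, -0.98], [0.65, 0.24, 2.05, -0.95, 1.3, 0.79]]
[1.77, 1.77, 0.4, -28, 90, 270, 40.0, [0.5, 0.03, 0.19], [-0.86, 0.26, 2.13, 0.91, 1.57, -0.93], [0.61, 0.37, 1.82, -0.71, 1.6, 0.84]]
[1.81, 1.81, 0.57, -28, 90, 270, 60.0, [0.5, 0.03, 0.19], [-0.75, 0.4, 1.88, 0.73, 1.77, -0.98], [0.61, 0.37, 1.82, -0.71, 1.6, 0.84]]
[1.83, 1.83, 0.53, -28, 110, 285, 40.0, [0.42, 0.03, 0.19], [-1.03, 0.19, 2.24, 0.78, 1.63, -1.04], [0.65, 0.24, 2.05, -0.95, 1.3, 0.79]]
[1.83, 1.83, 0.38, -28, 90, 270, 20.0, [0.42, 0.03, 0.19], [-1.18, 0.02, 2.46, 0.93, 1.5, -1.0], [0.61, 0.37, 1.82, -0.71, 1.6, 0.84]]
lift->up
   0.0 tilt nan o [ 0.622 -0.209  0.18 ] mouth [ 0.622 -0.209  0.273]
   0.12 tilt 1.0 o [ 0.623 -0.17   0.183] mouth [ 0.622 -0.168  0.275]
   0.25 tilt 2.0 o [ 0.618 -0.132  0.184] mouth [ 0.616 -0.13   0.277]
   0.38 tilt 2.0 o [ 0.608 -0.096  0.185] mouth [ 0.605 -0.094 
[... 462 characters left out ...]
[0.44  0.088 0.214]
   0.25 tilt 38.0 o [0.344 0.06  0.083] mouth [0.376 0.107 0.157]
   0.38 tilt 56.0 o [0.3   0.022 0.063] mouth [0.329 0.093 0.115]
   0.5 tilt 72.0 o [ 0.294 -0.026  0.064] mouth [0.311 0.06  0.093]
   0.62 tilt 87.0 o [ 0.326 -0.063  0.086] mouth [0.327 0.029 0.091]
   0.75 tilt 100.0 o [ 0.384 -0.071  0.125] mouth [0.372 0.019 0.108]
   0.88 tilt 111.0 o [ 0.451 -0.04   0.176] mouth [0.429 0.044 0.143]
   1.0 tilt 118.0 o [0.509 0.032 0.234] mouth [0.481 0.109 0.19 ]s4.py:13: RuntimeWarning: invalid value encountered in arccos
  B,o=mugpose(ja+f*(jb-ja)); print("  ",round(f,2),"tilt",np.degrees(np.arccos(B[2,2])).round(),"o",o.round(3),"mouth",(o+.093*B[:,2]).round(3))
```

```bash
cat > s5.py <<'E'
from s4 import *
from scipy.optimize import least_squares
from scipy.spatial.transform import Slerp
LO=np.array([-2.89,-.75,.22,-1.18,.11,-2.7])+.03; HI=np.array([2.89,2.08,2.7,4.32,2.71,2.7])-.03
def ik(p,Rm,j0):
    f=lambda j:np.r_[(fk(j,L)[4]-p)*5,(R.from_matrix(fkR(j)@K@Rm.T)).as_rotvec()]
    s=least_squares(f,np.clip(j0,LO,HI),bounds=(LO,HI),xtol=1e-10,ftol=1e-10); return s.x,np.abs(s.fun).max()
def lowest(B,o):
    zs=[]
    for h,rr in((0,.035),(.093,.046)):
        zs.append((o+B[:,2]*h)[2]-rr*np.sqrt(max(0,1-B[2,2]**2)))
    return min(zs)
def gpts(p,RT): return np.array([p+RT@[a,b,c] for a in(-.0885,.0885) for b in(-.0375,.0375) for c in(-.072,-.2)])
def plan(U,ou,B,ob,ju,n=13):
    sl=Slerp([0,1],R.from_matrix([U,B])); mu=ou+.093*U[:,2]; mb=ob+.093*B[:,2]; js=[ju]; info=[]
    for f in np.linspace(0,1,n):
        X=sl(f).as_matrix(); mo=mu+f*(mb-mu)+[0,0,.0*np.sin(np.pi*f)]; o=mo-.093*X[:,2]; p=o+X@pt; RT=X@Rt
        j,e=ik(p,RT,js[-1]); 
        if e>2e-3: return None
        if np.abs(j-js[-1]).max()>.6: return None
        g=gpts(p,RT); info.append((np.degrees(np.arccos(np.clip(X[2,2],-1,1))),lowest(X,o),g[:,2].min(),min(fk(j,L)[3][2],9),o,mo)); js.append(j)
    return js[1:],info
if __name__=="__main__":
  import pickle
  out=[]
  ups=[]
  for psi in np.radians(np.arange(-60,181,20)):
    for c in([.47,.03,.19],[.54,.03,.19]):
      U=mugR(HA+psi); j,e=ik(np.array(c)+U@pt,U@Rt,jl)
      if e<2e-3: ups.append((psi,np.array(c),U,j))
  print(len(ups))
  for el in(-20,-30):
   for az in(70,90,110,130):
    for b in range(0,360,20):
     e,a,bb=np.radians([el,az,b]); m=np.array([np.cos(e)*np.cos(a),np.cos(e)*np.sin(a),np.sin(e)])
     B=R.align_vectors([m],[[0,0,1]])[0].as_matrix()@R.from_euler('z',bb).as_matrix()
     mouth=TR-[.02,0,0]-.03*np.array([np.cos(a),np.sin(a),0])+[0,0,.19]; o=mouth-.093*m
     p=o+B@pt; RT=B@Rt
     if RT[2,2]>.1 or gpts(p,RT)[:,2].min()<.15 or (p+RT[:,2]*.025)[2]<.13: continue
     for psi,c,U,ju in ups:
        if (R.from_matrix(B@U.T)).magnitude()>2.6: continue
        s=plan(U,c,B,o,ju,7)
        if s is None: continue
        js,info=s
        low=min(i[1] for i in info); gl=min(i[2] for i in info); wl=min(i[3] for i in info)
        out.append((min(low,gl,wl-.05),el,az,b,np.degrees(psi),c,low,gl,wl,js))
  out.sort(key=lambda t:-t[0]); print(len(out))
  for t in out[:8]: print([np.round(x,3).tolist() for x in t[:9]],t[9][0].round(2),t[9][-1].round(2))
  pickle.dump(out[:20],open("plan.pkl","wb"))
E
time timeout 560 python3 s5.py
```

```text
K [[-1.0, -0.0, -0.0], [0.0, -1.0, -0.0], [-0.0, -0.0, 1.0]]
[-0.98  0.67  2.24  1.52  1.13 -1.32] [-0.98  0.3   2.1   1.3   1.22 -0.77]
24
632
[0.15, -30, 70, 280, 100.0, [0.47, 0.03, 0.19], 0.15, 0.212, 0.397] [-0.51  0.59  1.5   0.38  2.12 -1.21] [ 0.35  0.64  1.35 -0.36  2.18  0.69]
[0.15, -30, 70, 280, 100.0, [0.54, 0.03, 0.19], 0.15, 0.212, 0.397] [-0.46  0.68  1.33  0.45  2.19 -1.12] [ 0.35  0.64  1.35 -0.36  2.18  0.69]
[0.15, -30, 90, 320, 160.0, [0.47, 0.03, 0.19], 0.15, 0.198, 0.369] [-0.06  0.76  1.15 -0.31  2.33 -1.89] [ 0.37  0.73  1.29 -0.51  2.3   0.32]
[0.15, -30, 90, 320, 160.0, [0.54, 0.03, 0.19], 0.15, 0.198, 0.369] [-0.06  0.87  0.91 -0.35  2.46 -1.95] [ 0.37  0.73  1.29 -0.51  2.3   0.32]
[0.15, -30, 70, 240, 20.0, [0.47, 0.03, 0.19], 0.15, 0.201, 0.397] [-1.    0.08  2.4   1.06  1.41 -0.93] [ 0.61  0.46  1.72 -0.64  1.72  1.12]
[0.15, -30, 70, 240, 20.0, [0.54, 0.03, 0.19], 0.15, 0.201, 0.397] [-0.81  0.15  2.3   1.19  1.31 -0.85] [ 0.61  0.46  1.72 -0.64  1.72  1.12]
[0.15, -30, 70, 240, 40.0, [0.47, 0.03, 0.19], 0.15, 0.201, 0.397] [-0.92  0.23  2.17  0.86  1.59 -0.97] [ 0.61  0.46  1.72 -0.64  1.72  1.12]
[0.15, -30, 70, 240, 40.0, [0.54, 0.03, 0.19], 0.15, 0.201, 0.397] [-0.79  0.3   2.06  0.96  1.55 -0.88] [ 0.61  0.46  1.72 -0.64  1.72  1.12]
real	3m10.033s
user	3m5.749s
sys	0m0.371s
```

```bash
cat > s6.py <<'E'
from s5 import *
import pickle
out=pickle.load(open("plan.pkl","rb"))
def full(t,n=13):
    el,az,b,psi=t[1:5]; e,a,bb=np.radians([el,az,b]); m=np.array([np.cos(e)*np.cos(a),np.cos(e)*np.sin(a),np.sin(e)])
    B=R.align_vectors([m],[[0,0,1]])[0].as_matrix()@R.from_euler('z',bb).as_matrix()
    mouth=TR-[.02,0,0]-.03*np.array([np.cos(a),np.sin(a),0])+[0,0,.19]; o=mouth-.093*m
    return plan(mugR(HA+np.radians(psi)),t[5],B,o,t[9][0],n)
E
python3 - <<'E'
from s6 import *
for k in(0,2,4,6):
    t=out[k]; s=full(t); js,info=s
    print(k,"max step",np.abs(np.diff(js,axis=0)).max().round(2))
    for j,i in list(zip(js,info))[::3]:
        RT=fkR(j)@K; p=fk(j,L)[4]; g=gpts(p,RT); d=np.hypot(g[:,0]-HEAD[0],g[:,1]-HEAD[1]).min()
        print("  tilt",round(i[0]),"mug low",round(i[1],3),"grip low",round(i[2],3),"headdist",d.round(3),"o",i[4].round(3),"mouth",i[5].round(3),"tip",(p+RT[:,2]*.025).round(3))
    print(" lift->up max",np.abs(js[0]-jl).round(2))
z=(M@Rt)[:,2]; pg=MUG+M@pt; jp,e=ik(pg-.1*z,M@Rt,jg); jh,e2=ik(pg-.1*z+[0,0,.15],M@Rt,jp); print(jp.round(2),e,jh.round(2),e2)
jc=np.array(T.current_joints())
for f in np.linspace(0,1,7):
    j=jc+f*(jh-jc); P=fk(j,L); RT=fkR(j)@K; print((P[4]+RT[:,2]*.025).round(2),P[3].round(2),gpts(P[4],RT)[:,2].min().round(2))
E
```

```text
K [[-1.0, -0.0, -0.0], [0.0, -1.0, -0.0], [-0.0, -0.0, 1.0]]
[-0.98  0.67  2.24  1.52  1.13 -1.32] [-0.98  0.3   2.1   1.3   1.22 -0.77]
0 max step 0.17
  tilt 0 mug low 0.19 grip low 0.239 headdist 0.177 o [0.47 0.03 0.19] mouth [0.47  0.03  0.283] tip [ 0.403 -0.004  0.232]
  tilt 30 mug low 0.162 grip low 0.248 headdist 0.153 o [0.466 0.003 0.179] mouth [0.471 0.05  0.26 ] tip [0.4   0.    0.234]
  tilt 60 mug low 0.16 grip low 0.264 headdist 0.085 o [ 0.459 -0.01   0.191] mouth [0.473 0.069 0.237] tip [0.397 0.021 0.241]
  tilt 90 mug low 0.167 grip low 0.248 headdist 0.028 o [ 0.453 -0.001  0.214] mouth [0.474 0.089 0.213] tip [0.395 0.056 0.243]
  tilt 120 mug low 0.15 grip low 0.212 headdist 0.028 o [0.448 0.033 0.237] mouth [0.476 0.109 0.19 ] tip [0.397 0.102 0.234]
 lift->up max [0.47 0.29 0.6  0.92 0.91 0.44]
2 max step 0.2
  tilt 0 mug low 0.19 grip low 0.239 headdist 0.058 o [0.47 0.03 0.19] mouth [0.47  0.03  0.283] tip [ 0.466 -0.045  0.232]
  tilt 31 mug low 0.162 grip low 0.228 headdist 0.019 o [0.491 0.005 0.18 ] mouth [0.474 0.049 0.26 ] tip [ 0.467 -0.04   0.248]

[... 1530 characters left out ...]
167 grip low 0.246 headdist 0.144 o [0.446 0.001 0.213] mouth [0.474 0.089 0.213] tip [0.392 0.062 0.186]
  tilt 120 mug low 0.15 grip low 0.201 headdist 0.134 o [0.448 0.033 0.236] mouth [0.476 0.109 0.19 ] tip [0.391 0.077 0.19 ]
 lift->up max [0.07 0.07 0.07 0.44 0.37 0.2 ]
[-1.2   0.57  2.25  1.28  1.21 -1.23] 2.2181811942800778e-10 [-1.2   0.27  2.1   1.15  1.37 -0.79] 5.634381849972669e-13
[0.63 0.13 0.31] [0.63 0.13 0.7 ] 0.4
[0.6  0.07 0.26] [ 0.63 -0.01  0.64] 0.33
[0.57 0.03 0.23] [ 0.59 -0.13  0.58] 0.28
[ 0.55 -0.01  0.22] [ 0.52 -0.24  0.53] 0.25
[ 0.54 -0.05  0.22] [ 0.42 -0.31  0.48] 0.23
[ 0.54 -0.11  0.22] [ 0.32 -0.35  0.44] 0.23
[ 0.52 -0.18  0.23] [ 0.22 -0.36  0.4 ] 0.24
```

Run:
```python
from s6 import *
z=(M@Rt)[:,2]; pg=MUG+M@pt; jp,e=ik(pg-.1*z,M@Rt,jg); jh,e2=ik(pg-.1*z+[0,0,.15],M@Rt,jp)
gripper_to(0.026,3)
r.movej(jh); st("high"); r.move_l(pg-.1*z,vel=.15); st("pre")
r.move_l(pg-.03*z,vel=.1,guard=6); st("near")
snap("top","g_top",(200,140,340,260),5.5); snap("side","g_side",(200,160,340,280),5.5)
```

```text
K [[-1.0, -0.0, -0.0], [0.0, -1.0, 0.0], [-0.0, 0.0, 1.0]]
[-0.98  0.67  2.24  1.52  1.13 -1.32] [-0.98  0.3   2.1   1.3   1.22 -0.77]
high t 15.8 p [ 0.5025 -0.1947  0.2451] F [0.8 0.3 0.3] op 0.0259
pre t 16.9 p [ 0.5025 -0.1947  0.0953] F [ 0.3  0.  -0.3] op 0.0259
near t 17.8 p [ 0.5568 -0.1628  0.0654] F [-0.  -0.5  1.9] op 0.0258
```

View pics/g_top.png

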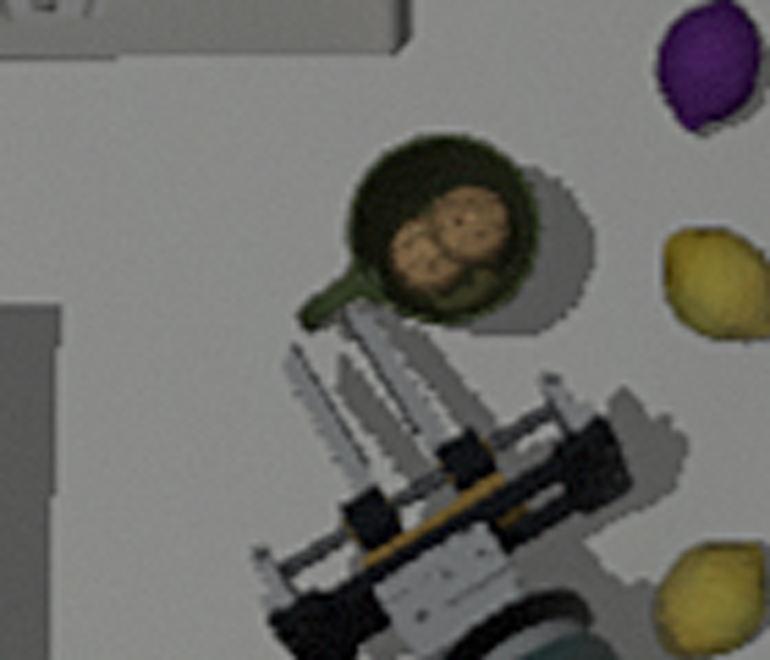

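View pics/g_side.png

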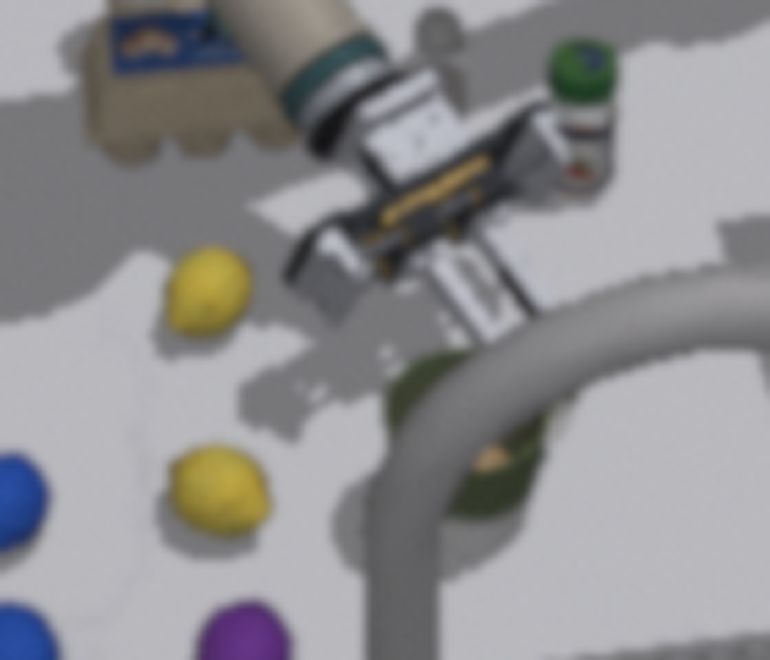

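The top crop shows the handle bar at (315,315), on the line between the fingertips at (293,345) and (345,310). The alignment is good, so I'm advancing to close on it.

Run:
```python
from s6 import *
pg=MUG+M@pt
print(r.move_l(pg,vel=.06,guard=6)); st("in")
gripper_to(0.0,10); st("c10"); gripper_to(0,55); st("c55")
p=np.array(T.current_ee_pos()); r.move_l(p+[0,0,.04],vel=.06); r.hold(.3); st("lift")
snap("top","h_top",(200,140,340,260),5.5); snap("side","h_side",(200,160,340,280),5.5)
```

```text
K [[-1.0, 0.0, 0.0], [0.0, -1.0, -0.0], [-0.0, 0.0, 1.0]]
[-0.98  0.67  2.24  1.52  1.13 -1.32] [-0.98  0.3   2.1   1.3   1.22 -0.77]
False
in t 18.6 p [ 0.5803 -0.1483  0.0524] F [-0.2 -0.3 -0.5] op 0.0263
c10 t 18.9 p [ 0.5803 -0.1493  0.0526] F [ 1.2 -1.4  0.2] op 0.0139
c55 t 19.1 p [ 0.5804 -0.1494  0.0526] F [ 0.5 -1.  -0.2] op 0.0133
lift t 20.3 p [ 0.5803 -0.1494  0.0923] F [ 0.5 -0.1 -2.5] op 0.013
```

View pics/h_top.png

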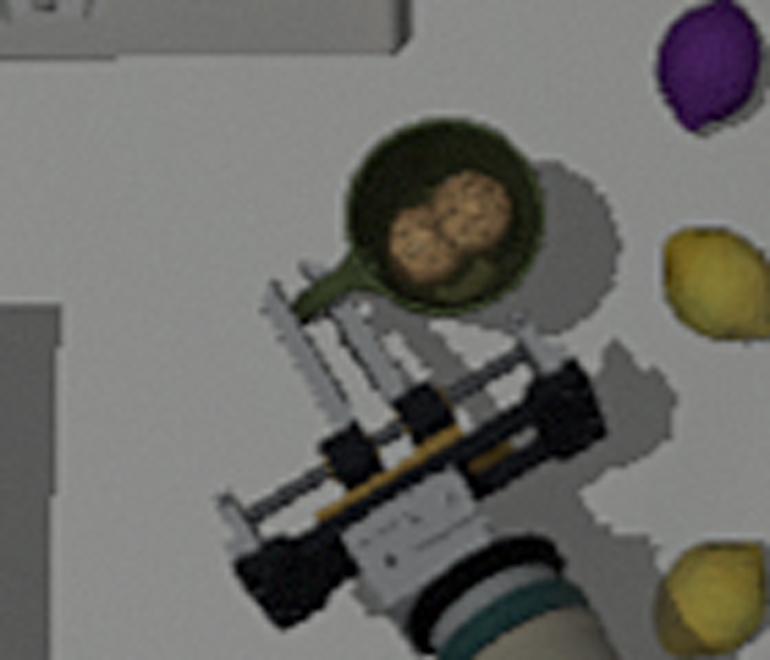

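View pics/h_side.png

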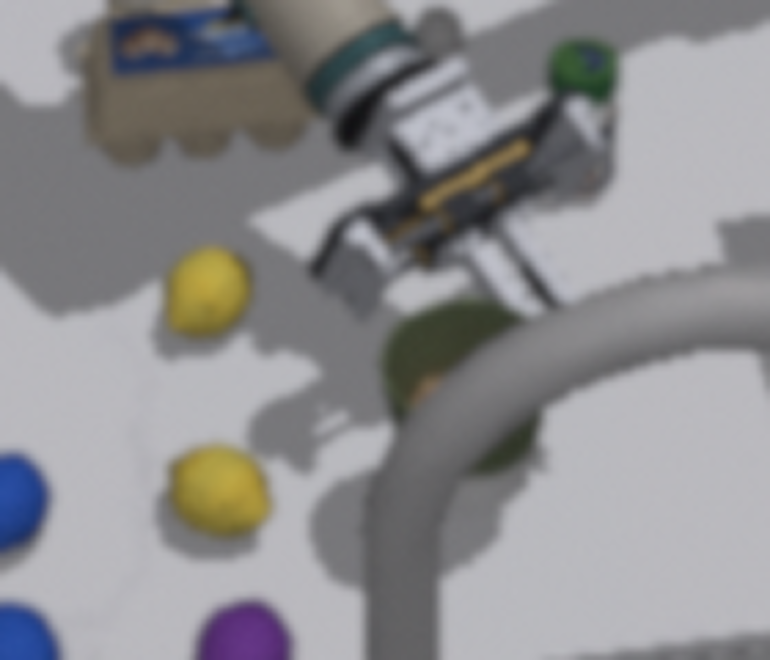

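The mug is lifted and level, with both walnuts inside at crop (420,240) and (475,205). Next comes the pour.

Run:
```python
from s6 import *
t=out[6]; js,info=full(t,7)
p=np.array(T.current_ee_pos()); r.move_l(p+[0,0,.14],vel=.15); st("lift")
r.movej(js[0]); st("up")
for j in js[1:5]: r.movej(j)
st("90"); r.hold(.2)
for j in js[5:]: r.movej(j)
r.hold(.6); st("poured")
snap("top","i_top",(80,140,280,290),4); snap("side","i_side",(330,140,450,260),6)
```

```text
K [[-1.0, -0.0, 0.0], [0.0, -1.0, 0.0], [0.0, 0.0, 1.0]]
[-0.98  0.67  2.24  1.52  1.13 -1.32] [-0.98  0.3   2.1   1.3   1.22 -0.77]
lift t 21.5 p [ 0.5799 -0.149   0.2316] F [-0.8  0.  -3.4] op 0.0131
up t 22.6 p [0.4003 0.0484 0.2424] F [-0.5  0.7 -3.8] op 0.013
90 t 24.5 p [0.3915 0.0663 0.2089] F [ 0.   0.1 -4.2] op 0.0129
poured t 26.0 p [0.394  0.0972 0.2042] F [ 0.1 -0.5 -2.3] op 0.0133
```

View pics/i_top.png

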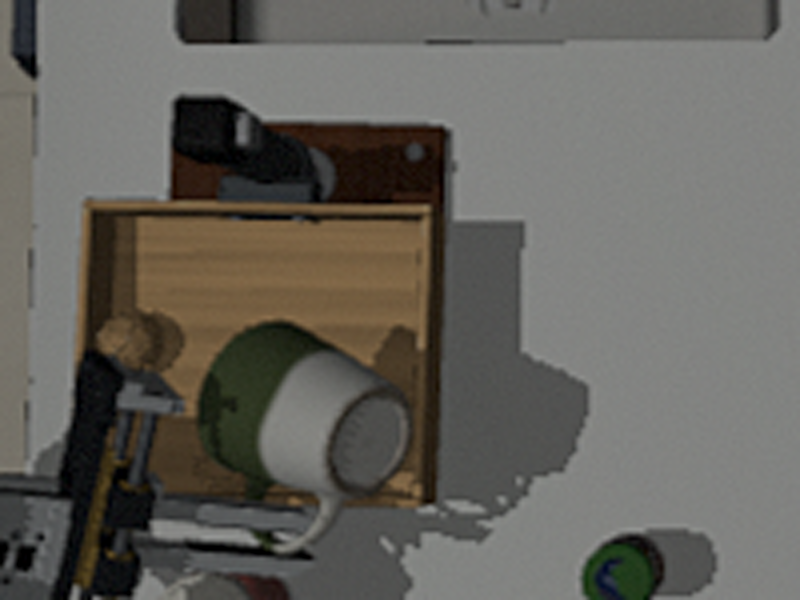

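View pics/i_side.png

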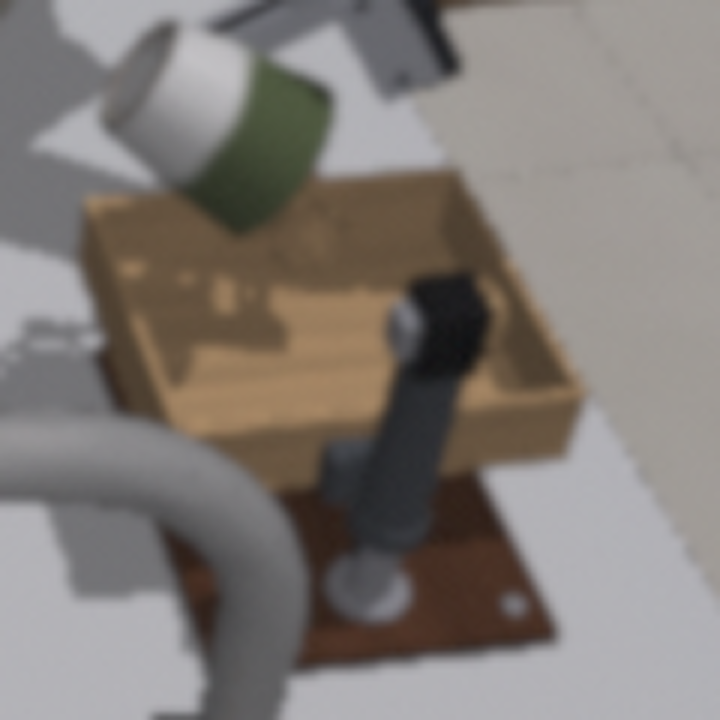

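The wrist force has fallen to the empty mug's weight (2.3 N), and walnuts show in the tray at about (125,335). I'll carry the mug back by the reverse path.

Run:
```python
from s6 import *
t=out[6]; js,info=full(t,7)
for j in js[::-1][1:]: r.movej(j)
st("up")
r.move_to([0.5804,-0.1494,0.232],q(M@Rt)); st("over")
r.move_l([0.5804,-0.1494,0.075],vel=.15)
print(r.move_l([0.5804,-0.1494,0.050],vel=.03,guard=4)); st("down")
snap("top","j_top",(80,140,380,290),2.6); snap("side","j_side",(200,160,340,280),5.5)
```

```text
K [[-1.0, -0.0, -0.0], [0.0, -1.0, 0.0], [-0.0, 0.0, 1.0]]
[-0.98  0.67  2.24  1.52  1.13 -1.32] [-0.98  0.3   2.1   1.3   1.22 -0.77]
up t 28.8 p [0.3992 0.0497 0.2416] F [ 0.1 -0.1 -2.1] op 0.013
over t 29.9 p [ 0.5799 -0.1475  0.2325] F [-0.7  0.4 -3.4] op 0.0133
True
down t 31.8 p [ 0.5804 -0.1489  0.0526] F [-0.9 -0.5  4.3] op 0.0133
```

View pics/j_top.png

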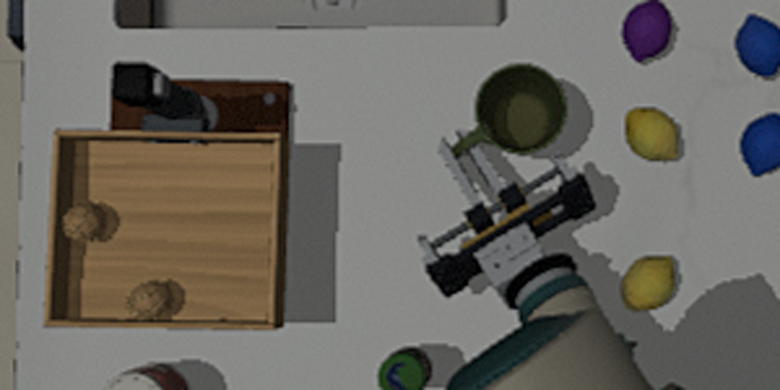

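View pics/j_side.png

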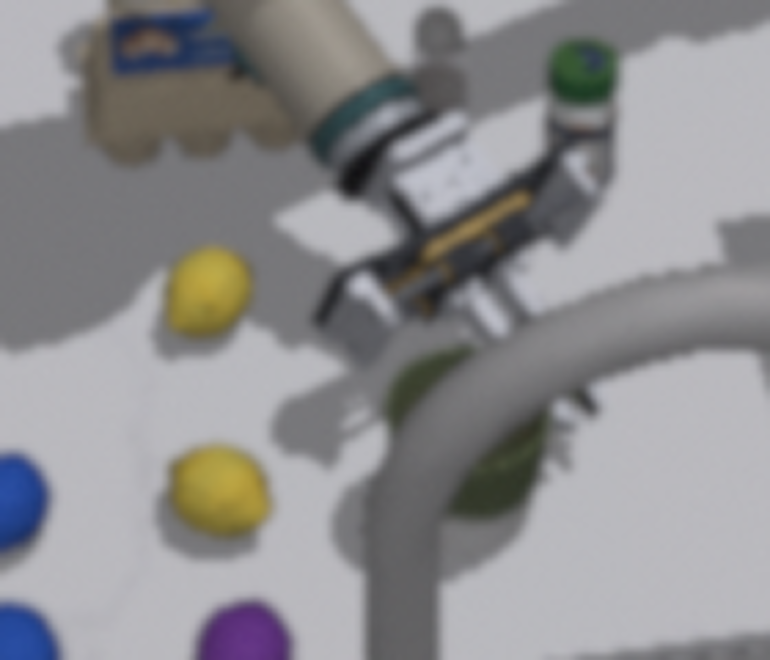

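Run:
```python
from s6 import *
z=(M@Rt)[:,2]
gripper_to(0.018); r.hold(.1); gripper_to(0.026); st("open")
p=np.array(T.current_ee_pos()); print(r.move_l(p-.09*z,vel=.08,guard=6)); r.move_l(p-.09*z+[0,0,.15],vel=.2); st("off")
im=snap("top","k_top",(80,140,420,290),2.3)
for C,a,v,w in yellow(im):
    p=ray("top",*C,.025); d=ray("top",*(C+5*v),.025)-p; print(C.round(),a,p.round(3),np.degrees(np.arctan2(d[1],d[0])).round(),w)
print([(np.round(d["at"],3),round(d["score"],2)) for d in models.mark_of("mug_mouth","top")[:2]])
print([(np.round(d["at"],3),round(d["score"],2)) for d in models.mark_of("walnut_0_mid","top")[:3]])
print([(np.round(d["at"],3),round(d["score"],2)) for d in models.mark_of("lemon_0_mid","top")[:8]])
```

```text
K [[-1.0, -0.0, 0.0], [0.0, -1.0, 0.0], [-0.0, 0.0, 1.0]]
[-0.98  0.67  2.24  1.52  1.13 -1.32] [-0.98  0.3   2.1   1.3   1.22 -0.77]
open t 32.8 p [ 0.5798 -0.1488  0.0514] F [0.5 0.3 0.4] op 0.026
False
off t 34.9 p [ 0.5093 -0.1897  0.2386] F [ 0.5  0.1 -1.2] op 0.026
[330. 190.] 237 [ 0.609 -0.346  0.025] 59.0 [3.93875548 5.02510047]
[(array([ 0.621, -0.206,  0.092]), 0.86)]
[(array([0.435, 0.155, 0.096]), 0.48)]
[(array([0.63 , 0.133, 0.   ]), 0.2)]
```

View pics/k_top.png

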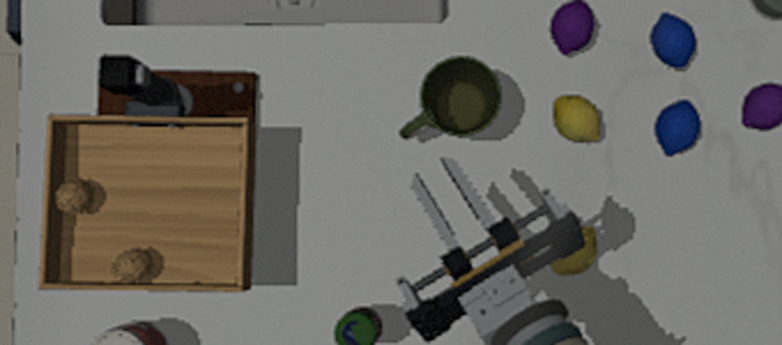

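```bash
cat >> h.py <<'E'
def choose(p,yaw):
    best=None
    for y in(yaw,yaw+np.pi):
        j=inverse_kinematics(p,down(y))
        if j is not None and (best is None or abs(j[5])<abs(best[0][5])): best=(j,down(y))
    return best[1]
def pick(x,y,long_deg,z=.032,op=.085,f=15):
    Q=choose([x,y,.15],np.radians(long_deg+90)); gripper_to(op,3)
    r.move_to([x,y,.16],Q); h=r.move_l([x,y,z],vel=.15,guard=6); st("at "+str(h)); gripper_to(0.0,f); st("grip")
    r.move_l([x,y,.20],vel=.2); st("up")
def place(x,y,z=.112,yaw=SY+np.pi/2):
    Q=choose([x,y,.2],yaw); r.move_to([x,y,.22],Q); h=r.move_l([x,y,z],vel=.12,guard=5); st("down "+str(h))
    gripper_to(.068,3); r.move_l([x,y,.22],vel=.2); st("left")
E
python3 - <<'E'
from h import *
p=np.array(T.current_ee_pos()); 
pick(.609,-.346,57)
E
```

```text
at False t 38.2 p [ 0.6094 -0.3467  0.033 ] F [0.1 0.5 0.3] op 0.0848
grip t 38.9 p [ 0.6087 -0.3458  0.0322] F [-1.9  0.9  3.8] op 0.0492
up t 39.9 p [ 0.6084 -0.3456  0.1985] F [-0.  -1.4 -0.8] op 0.0491
```

Run:
```python
from h import *
place(.548,.072)
im=snap("top","l_top",(80,140,420,290),2.3)
for C,a,v,w in yellow(im):
    p=ray("top",*C,.025); d=ray("top",*(C+5*v),.025)-p; print(C.round(),a,p.round(3),np.degrees(np.arctan2(d[1],d[0])).round(),w)
```

```text
down False t 42.5 p [0.5487 0.0719 0.1126] F [ 0.  -0.6 -1.5] op 0.0489
left t 43.6 p [0.5474 0.0719 0.2193] F [-0.7 -0.6  1.2] op 0.0679
[330. 248.] 176 [ 0.448 -0.344  0.025] 148.0 [2.68536534 5.80030631]
```

View pics/l_top.png

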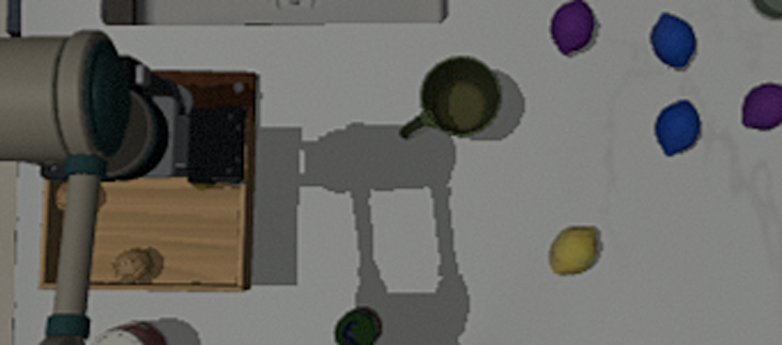

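Run:
```python
from h import *
pick(.449,-.345,138)
im=snap("top","m_top",(80,140,420,290),2.3)
for C,a,v,w in yellow(im): print(C.round(),a)
snap("side","m_side")
```

```text
at False t 47.7 p [ 0.4496 -0.3455  0.0327] F [ 0.4 -0.2 -0.2] op 0.0849
grip t 48.4 p [ 0.4491 -0.3451  0.0323] F [ 0.3 -0.4  2.6] op 0.0508
up t 49.4 p [ 0.4483 -0.3444  0.1987] F [ 0.6  0.2 -0.8] op 0.0509
[167. 208.] 303
```

View pics/m_top.png

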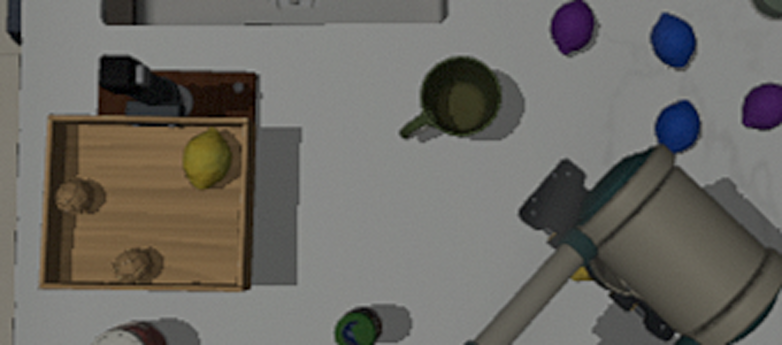

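View pics/m_side.png

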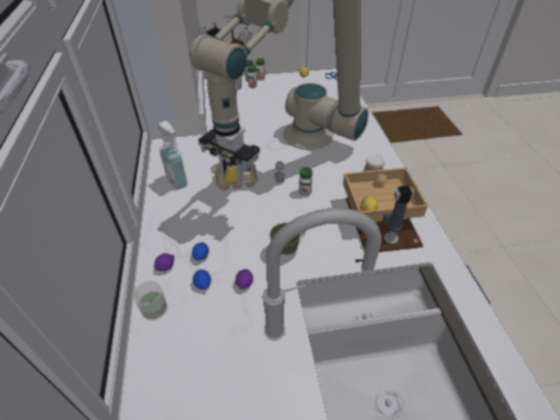

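Run:
```python
from h import *
place(.54,.152)
# look behind: get clear
r.move_to([.35,-.05,.45],choose([.35,-.05,.45],SY+np.pi/2)); st()
snap("top","n_top",(80,140,420,290),2.3)
im=snap("side","n_side",(250,40,450,240),3.5)
for C,a,v,w in yellow(im): print(C.round(1),a,ray("side",*C,.025).round(3))
for c in("side","top"): print([(np.round(d["at"],3),round(d["score"],2)) for d in models.mark_of("lemon_0_mid",c)[:8]])
print([(np.argwhere(d["pixels"]).mean(0).round(),d["pixels"].sum(),round(d["score"],2)) for d in models.regions_of("lemon_0_mid","side")[:8]])
```

```text
down False t 53.0 p [0.5406 0.1521 0.1127] F [ 0.1 -0.  -1.3] op 0.0507
left t 54.2 p [0.5393 0.1519 0.2191] F [-0.7  0.5  0. ] op 0.0677
 t 56.4 p [ 0.3501 -0.0499  0.4495] F [-0.2  1.1 -1. ] op 0.068
[303.8  71. ] 36 [-0.53   0.091  0.025]
[389.9 199.5] 120 [0.472 0.187 0.025]
[370.  203.3] 139 [0.479 0.113 0.025]
[]
[]
[(array([195., 386.]), np.int64(3093), 0.61)]
```

View pics/n_top.png

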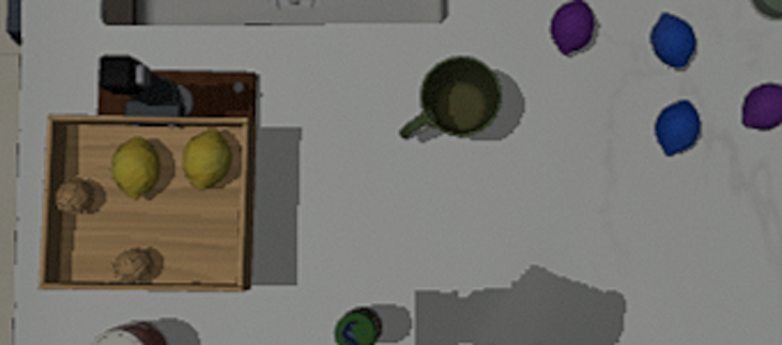

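View pics/n_side.png

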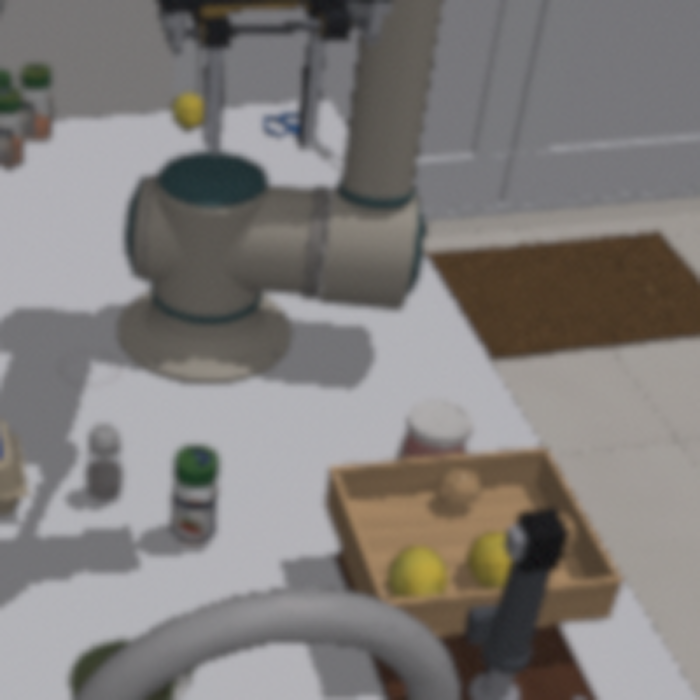

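The two near lemons and both walnuts are in the tray, shown in the top view at (207,160), (135,168), (75,195) and (135,265). The yellow lemon-shaped object behind the base, at side (304,71), matches a lemon's size and colour. The task says "every loose lemon", so I'll inspect and fetch it gently.

Run:
```python
from h import *
L=np.load("L.npy")
print(ray("side",304.2,71.6,.0255).round(3), ray("side",304.2,62,.0).round(3))
q1=choose([.3,.40,.42],np.radians(77)); j1=inverse_kinematics([.3,.4,.42],q1)
q2=choose([-.528,.09,.30],np.radians(77)); j2=inverse_kinematics([-.528,.09,.30],q2); print(np.round(j1,2),np.round(j2,2),np.round(T.current_joints(),2))
gripper_to(.092,3)
r.move_to([.3,.40,.42],q1); st()
r.move_to([-.528,.09,.30],q2); st()
r.move_l([-.528,.09,.14],vel=.2)
snap("side","o_side",(250,20,390,120),5.5)
```

```text
[-0.522  0.091  0.025] [-0.687  0.127  0.   ]
[ 0.79  0.11  1.26 -0.    1.77 -0.56] [ 2.84  0.18  1.46 -0.    1.5   1.5 ] [-0.34 -0.12  1.42  0.    1.84  1.26]
 t 58.9 p [0.3005 0.3995 0.4201] F [-0.3 -0.8  1. ] op 0.092
 t 62.0 p [-0.5279  0.0908  0.3001] F [-0.3  0.2  0.5] op 0.0921
```

View pics/o_side.png

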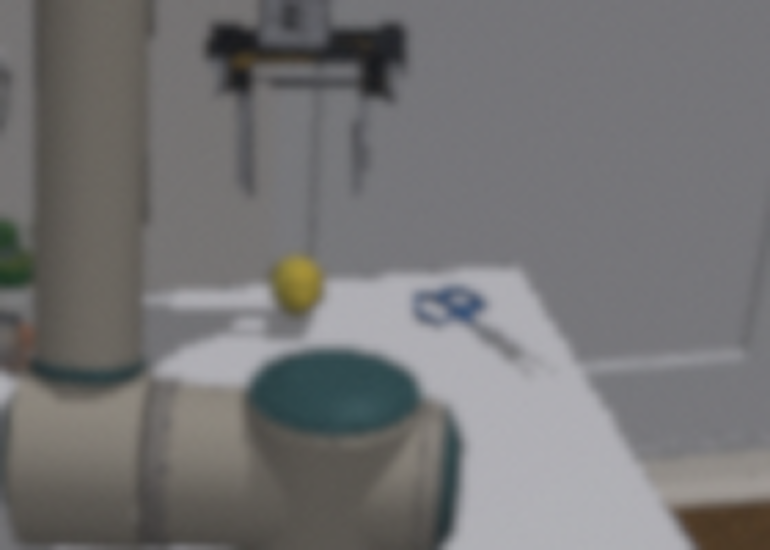

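The gripper hangs over the object: fingers at (245,190) and (360,190), yellow object at (298,284), close to the rear edge. I'm descending with a guard and will close gently.

Run:
```python
from h import *
print(r.move_l([-.525,.092,.034],vel=.08,guard=4)); st()
snap("side","p_side",(250,20,390,120),5.5)
```

```text
False
 t 64.5 p [-0.5254  0.0921  0.0345] F [ 0.3 -0.3  0. ] op 0.092
```

View pics/p_side.png

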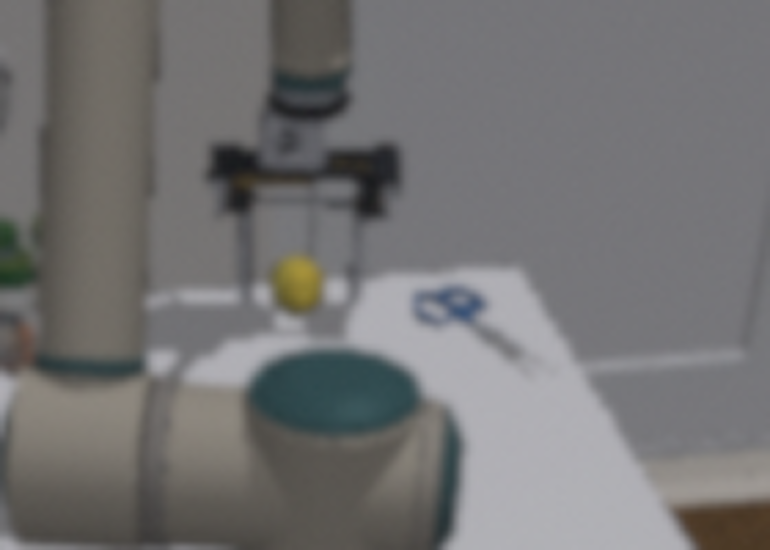

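Run:
```python
from h import *
gripper_to(0.0,6); st("c"); 
print(r.move_l([-.525,.092,.06],vel=.05,guard=8)); r.hold(.2); st("up")
snap("side","q_side",(250,20,390,120),5.5)
```

```text
c t 66.0 p [-0.525  0.092  0.034] F [ 0.3 -0.8  0.7] op 0.0005
False
up t 66.8 p [-0.5247  0.0919  0.0597] F [-0.6 -0.3 -0.3] op 0.0006
```

View pics/q_side.png

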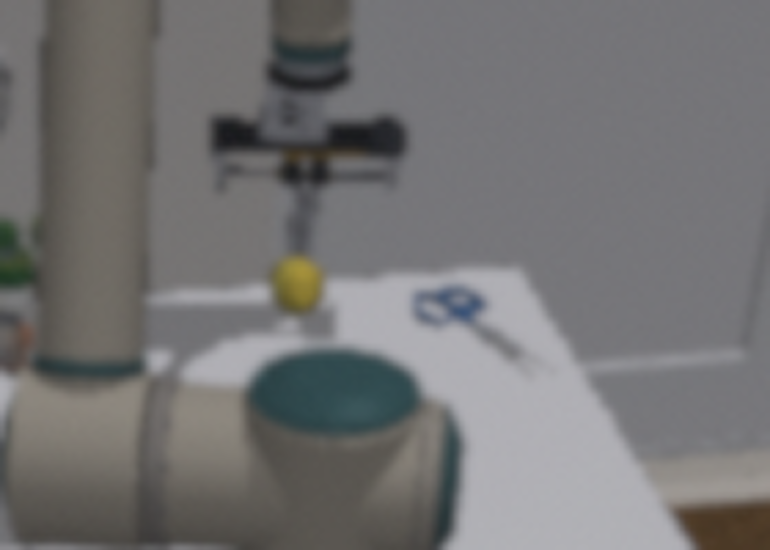

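Run:
```python
from h import *
r.move_l([-.525,.092,.12],vel=.2); gripper_to(.092,3); r.move_l([-.50,.092,.12],vel=.2)
print(r.move_l([-.50,.092,.036],vel=.1,guard=4)); gripper_to(0,6); st("c")
im=snap("side","r_side",(250,20,390,120),5.5)
for C,a,v,w in yellow(im): print(C.round(1),a)
```

```text
False
c t 71.4 p [-0.5    0.092  0.036] F [ 1.1 -0.   0. ] op 0.0006
[303.8  71.1] 41
[389.8 199.5] 121
[370.2 203.2] 136
```

View pics/r_side.png

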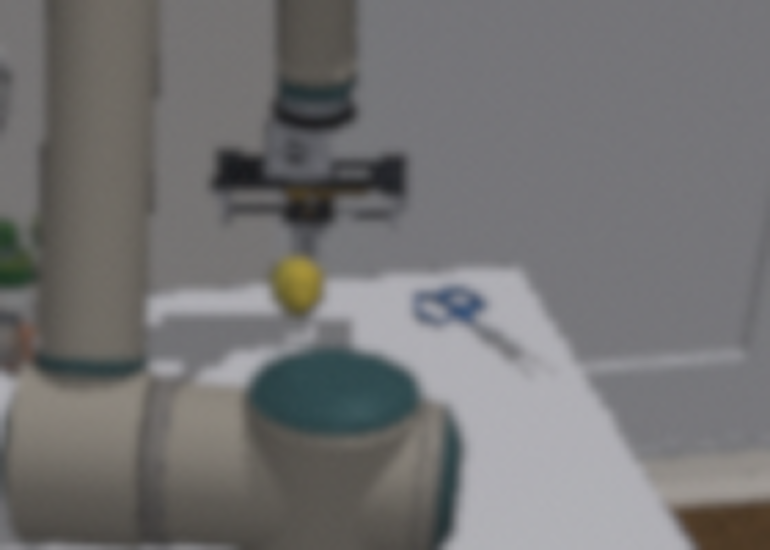

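Closing the fingers fully where the yellow object appears met no resistance at two depths, and it did not move. It is non-solid scenery, so it stays. Next is the final lowering.

Run:
```python
from h import *
p=np.array(T.current_ee_pos()); r.move_l(p+[0,0,.25],vel=.25)
gripper_to(.07,3)
r.move_to([.3,.40,.42],choose([.3,.40,.42],np.radians(77)))
Q=down(SY+np.pi/2); P=np.array([.631,.1325,.213])
r.move_to(P+[0,0,.12],Q); st()
im=snap("top","s_top",(80,140,420,290),2.3); snap("side","s_side")
print(r.move_l(P,vel=.1,guard=8)); st("at")
gripper_to(0.0,40); st("sq")
p=np.array(T.current_ee_pos())
r.move_l(p-[0,0,.041],vel=.03); r.hold(.2); st("-41")
gripper_to(0.06,3); st("rel")
r.move_l([.631,.1285,T.current_ee_pos()[2]]); gripper_to(0.0,3); r.hold(.2); st("touch3")
for t in("head","tray_mid"):
    for c in("top","side"):
        vision.snapshot(c); print(c,t,[(np.round(d["at"],3),round(d["score"],2)) for d in models.mark_of(t,c)[:2]])
```

```text
t 78.4 p [0.6306 0.1336 0.3336] F [-0.1 -0.  -1.2] op 0.0701
False
at t 79.9 p [0.6315 0.1325 0.2138] F [ 0.1 -0.1  0.5] op 0.0699
sq t 80.5 p [0.6311 0.1328 0.2133] F [0.9 1.1 2.6] op 0.0355
-41 t 82.2 p [0.6311 0.1328 0.1719] F [ 1.5  2.4 -1.2] op 0.0358
rel t 82.6 p [0.631  0.1328 0.1724] F [ 0.6  0.2 -0.3] op 0.0599
touch3 t 83.5 p [0.631  0.1291 0.1724] F [-0.   1.  -0.8] op 0.0431
top head [(array([0.635, 0.132, 0.167]), 0.75)]
side head [(array([0.628, 0.132, 0.166]), 0.7), (array([0.439, 0.152, 0.052]), 0.51)]
top tray_mid [(array([0.505, 0.138, 0.036]), 0.59)]
side tray_mid [(array([0.505, 0.139, 0.035]), 0.8)]
```

View pics/s_side.png

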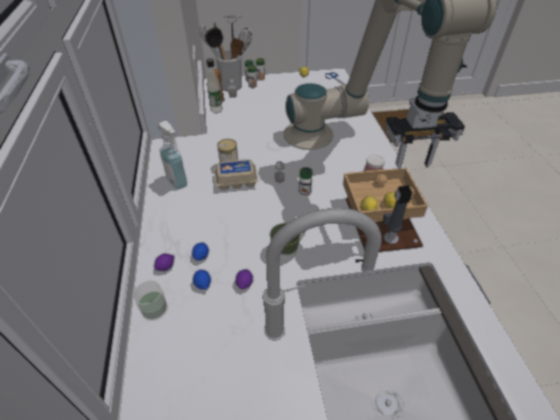

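The button is fully out at 43.1 mm and the tray floor reads 0.036 m, so it is clicked into the lowest hole. I'm withdrawing for a last check.

Run:
```python
from h import *
gripper_to(.07,3); p=np.array(T.current_ee_pos()); r.move_l(p+[0,0,.2],vel=.2)
r.move_to([.35,-.05,.45],choose([.35,-.05,.45],SY+np.pi/2)); r.hold(.5); st()
snap("top","t_top"); 
for t in("tray_mid","mug_mouth","spice","jam","stand"): print(t,[(np.round(d["at"],3),round(d["score"],2)) for d in models.mark_of(t,"top")[:1]])
snap("side","t_side",(200,130,460,290),3)
```

```text
t 88.5 p [ 0.35 -0.05  0.45] F [-0.1  0.2 -0.8] op 0.0701
tray_mid [(array([0.507, 0.139, 0.036]), 0.55)]
mug_mouth [(array([ 0.623, -0.209,  0.094]), 0.86)]
spice [(array([ 0.361, -0.09 ,  0.001]), 0.68)]
jam [(array([0.336, 0.169, 0.002]), 0.64)]
stand [(array([ 0.63 ,  0.13 , -0.001]), 0.75)]
```

View pics/t_top.png

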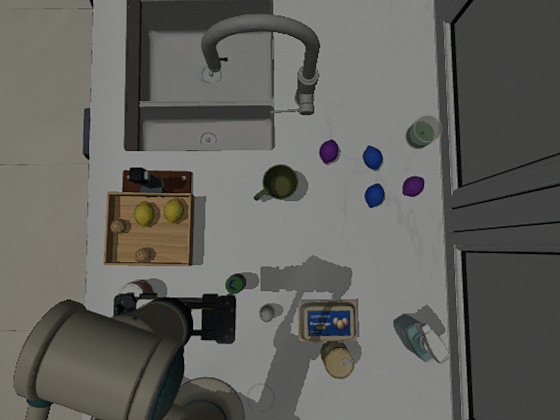

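View pics/t_side.png

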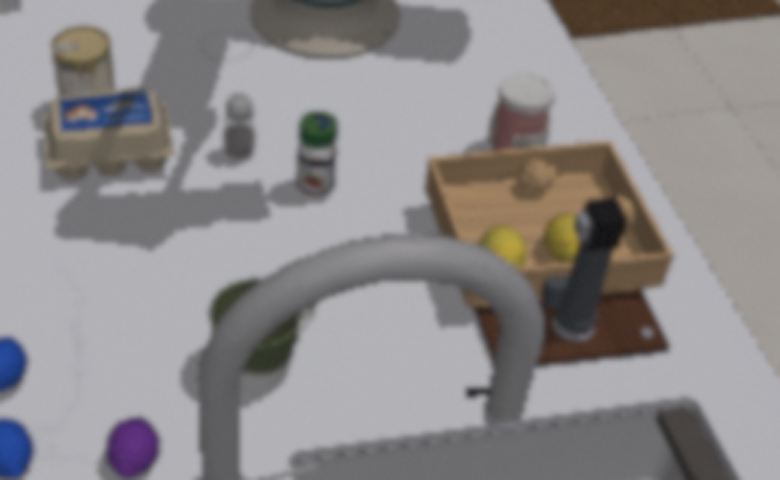

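The tray is in the lowest hole with two lemons (145,213) and (175,210) and two walnuts (119,227) and (143,255). The mug stands empty at (280,183), and the bystanders and blue/purple look-alikes have not moved. I'm handing in.

```bash
python3 -c "
from plant import r
print(r.sign_off())"
```

```text
the job is handed in; nothing more can be done
None
```

The job is done and handed in at about 89 s. The tray went down to the middle hole, the two walnuts and both lemons within the work area went in, and then the loaded tray went down to the lowest hole. The empty mug stands upright where it started.

**Last checks:**
- **Tray:** the head and button measured 43 mm across after each lowering, so the tooth was clicked in both times. The tray floor reads 0.036 m, which is the lowest hole.
- **Tray contents:** both cameras show two walnuts and two lemons in the tray.
- **Other things:** the mug, spice jar and jam jar read within about 4 mm of their starting positions. The blue and purple look-alikes were not touched.

**Left in place:** a third yellow, lemon-like shape lies far behind the robot at about (-0.53, 0.09). I tried twice to grip it. The fingers closed fully on nothing and it did not move, so I took it for non-solid scenery and left it. It shows in only one camera, and the networks did not report it as a lemon.

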